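# Strip a stirrer bearing in the machine vise

### The job

Strip the stirrer of the viscosity bath: wind the vise crank until the jaw grips the bearing housing firmly, draw the shaft straight out while the housing is held, then wind the jaw back clear of the housing before taking it out, and put shaft and housing to rest inside the white parts tray. Thread every loose spacer collar that is there (two to four) fully home on the keeper post, largest at the bottom and each smaller one above it. Leave the other things on the bench where they are.

Things in the scene. Friction and masses are not known exactly. Their poses are not given: they have to be found in the camera images.
- vise: iron machine vise bolted down, base 200 (x) by 100 mm. Origin: on the bench under the middle of the fully open gap; x runs along the screw from the crank (-x, robot side) to the fixed jaw; z up. Bed at z = 50 mm. Fixed jaw face at x = +39 mm, 24 mm thick, 52 mm wide, top at z = 115 mm. Moving jaw: as wide and high, 14 mm thick, face at x = -39 mm when fully open; parts beyond it reach x = -112 mm.
- vise_jaw: the moving jaw plate of the vise; it slides along the vise's x. It is sprung against the nut behind it (4 N per mm), so cranking on after it touches raises the grip gently.
- crank (a joint): angle of the vise crank, rad: 0 fully open, rises clockwise seen from the handle end (positive about the vise's x), closing the jaw 2.55 mm per rad (16 mm a turn). The jaw pinches the housing against the fixed jaw from about 11.0, 12 N of grip at about 12.2, end stop at 13.75 (about 28 N). Stays where it is left; about 3 N at the knob turns it.
- crank_knob (a point): grip point on the axis of the crank's freely spinning black knob, a level cylinder 20 mm across, 56 mm long, pointing along the vise's -x; at vise x = -159 mm, 31 mm outside the crank arm, 25 mm from the free end. Crank axis: parallel to the vise's x through vise y = 0, z = 85 mm; the knob circles it at 40 mm radius, straight above it at crank angle 0.
- housing: aluminium bearing housing, a block of 50 mm (x) by 60 mm (y) by 64 mm (z), 0.6 kg; origin: centre of its underside; at the start it stands loose on the vise bed between the jaws, x along the vise's x. A 22 mm bore runs right through along y, its axis 36 mm above the underside.
- housing_centre (a point): centre of the housing block.
- housing_mouth (a point): centre of the bore's mouth on the housing's -y face, where the shaft sticks out.
- shaft: hollow steel stirrer shaft, 160 mm long, 0.2 kg: 20 mm round over 130 mm, then a 28 mm square coupling 30 mm long at its +x end. Origin: on the axis, middle of the length; x along the axis towards the coupling. At the start its plain end is 55 mm inside the housing's bore and the rest sticks out level along the housing's -y, axis 85 mm above the bench.
- shaft_in (a point): centre of the shaft's plain end.
- shaft_out (a point): centre of the shaft's coupling end.
- tray: shallow white open parts tray, outside 220 mm (x) by 250 mm (y) by 24 mm high, walls and floor 4 to 5 mm; heavy, does not move. Origin: centre of its underside.
- post: keeper post: steel pin of 18 mm diameter with a tapered tip, standing on a dark disc of 72 mm diameter, 10 mm thick; tip 80 mm above the bench. Origin: centre of the disc's underside, z up the pin. Fixed.
- post_seat (a point): on the pin's axis at the top face of the disc (10 mm above the bench), where the lowest collar comes to rest.
- collar70: plain steel spacer collar (flat ring): outer diameter 70 mm, bore 24 mm, 16 mm thick, lying flat on the bench (either face may be up); absent on some starts. Origin: middle of the bore, half the thickness; its z is the ring's axis.
- collar60: plain steel spacer collar (flat ring): outer diameter 60 mm, bore 24 mm, 16 mm thick, lying flat on the bench (either face may be up); absent on some starts. Origin: middle of the bore, half the thickness; its z is the ring's axis.
- collar50: plain steel spacer collar (flat ring): outer diameter 50 mm, bore 24 mm, 16 mm thick, lying flat on the bench (either face may be up); absent on some starts. Origin: middle of the bore, half the thickness; its z is the ring's axis.
- collar40: plain steel spacer collar (flat ring): outer diameter 40 mm, bore 24 mm, 16 mm thick, lying flat on the bench (either face may be up); absent on some starts. Origin: middle of the bore, half the thickness; its z is the ring's axis.
- reagent_bottle: amber glass bottle, 64 x 130 mm; bystander on the bench, to be left alone. Origin on its underside.
- sample_jar: small glass jar with white lid, 42 x 55 mm; bystander on the bench, to be left alone. Origin on its underside.
- beaker: glass beaker, 70 x 85 mm; bystander on the bench, to be left alone. Origin on its underside.
- cork_block: cork block 50 x 70 x 30 mm; bystander on the bench, to be left alone. Origin on its underside.
- wrench: steel wrench, 170 mm; bystander on the bench, to be left alone. Origin on its underside.
- screwdriver: screwdriver, 180 mm; bystander on the bench, to be left alone. Origin on its underside.
- sample_can: aluminium can, 60 x 80 mm; bystander on the bench, to be left alone. Origin on its underside.
Not all that is in view belongs to the job. What is shaped like the housing but green is not meant.

How it is judged:
By the outcome, as a careful person would: the job done as asked, in the order asked, and still so for the second after the job is handed in, with the robot touching nothing.
Of collar70, collar60, collar50, collar40 only 2 to 4 are there at a start; the rules pass over those that are not, and their reading is None.
At some moment in a run one of collar70, collar60, collar50, collar40 may be knocked a few centimetres aside while the robot is not near it.
Once in a run the grip may slacken for a moment while it holds something.
It also fails if it takes over 210 s, if anything falls off the work surface, if the arm or the gripper's body presses on something with over 40 N, if the wrist force passes 120 N, or if a joint passes its speed limit or range.

### The arm

A 7-joint arm with a two-finger parallel gripper is mounted at the origin on the work surface. World frame = base frame: x ahead of the robot, y to its left, z up, the work surface at z = 0. Lengths are in m, angles in rad, forces in N, time in s.
With the tool pointing down it reaches from about 0.4 to 0.85 m from the base axis. Payload 10.4 kg.
Tool frame: the origin (TCP) lies between the finger pads; the fingertips stand 19 mm ahead of it and the grasp point (between the pads) is the TCP (manip.tip_reach is the z of the fingertips in the tool frame, in m); z points along the fingers, y is the direction in which the jaws open and shut (so a half turn about z gives the same grasp; the last joint's range is limited). The gripper opens to 85 mm and grips with 20 to 120 N. Pads are 22 mm wide; open, the fingers measure 114 mm over their backs; the gripper's body (76 mm by 85 mm) begins 54 mm behind the grasp point. The pads swing forward as they close: fully open they stand 13 mm farther back than shut.
Start: joints at [-1.323, 0.332, -0.065, 1.46, 0.022, 1.35, -0.088], TCP at [0.167, 0.602, 0.25] pointing down, gripper open.
Joint ranges: [-2.6, 2.6], [-0.5, 2.12], [-1.47, 1.34], [0.16, 2.42], [-1.27, 4.41], [0.06, 2.06], [-2.6, 2.6]. Speed limits (rad/s): [2.22, 2.22, 2.79, 2.79, 3.14, 3.14, 3.14].

### API

Orientations are given as a unit quaternion [x, y, z, w].
In Python, from workcell import sensors, cams, manip gives the robot as it stands.
- The arm moves only by the shell command python3 -m jog 'ROWS' [FORCE]. ROWS is JSON, a list of rows, each a list of 3 entries, a list of its own where there are three numbers: the shift along the world's x, y, z in m, then the turn, a rotation vector about the world's x, y, z in rad, then the opening in per cent of the stroke, from 0 (shut) to 100 (fully open). In form: [[[dx, dy, dz], [wx, wy, wz], grip], ...]. A call has 1 to 5 rows; each row shifts and turns the pose as measured when the row begins; what a row does not reach is not made up. A row lasts 1/8 s, in which the tool goes at most 62.5 mm and 10.7 degrees, less where a joint would pass 70% of its speed; a pose out of reach is approached as far as the arm can. A call with a gripper value outside its range is refused whole. The fingers move at their own pace and stop on an object; FORCE is the grip in N (left out, the last holds). Time passes only in rows, so rows that do not move let the fingers close. It gives the time, the measured TCP pose, the force and the opening at its end, in the units of the state.
- sensors.get_obs(): the state, without advancing time (a new reading comes with each control period).
- cams.camera(name): name is "scene" or "top"; returns (picture, depth): 384x512x3 uint8, red, green, blue; 384x512 float32, m along the optical axis (not along the pixel's ray), 0 where there is no reading.
- cams.camera_model(name): a dict with "intrinsics" (3x3 intrinsics, pixels), "view" (4x4, takes a point from world to camera coordinates). Camera axes: x right, y down, z forward; pixel columns grow to the right and rows downward; lengths in m; the calibration is good to about 2 mm. A picture is of the moment at which its call begins. camera_model takes no time and is no camera call.
- manip.hand_in(): hands the job in, once; it reports no verdict.
The state is a dict: "clock": time; "joint_pos": joint angles; "joint_velocities": joint speeds; "tau": joint torques, N m; "position": TCP position; "ee_rot": TCP orientation; "ft_force": force on the tool from outside, world axes, zero at the start; "torque": the same for the moment, N m; "grip_width": opening from 0.0 (shut) to 1.0 (fully open).
Only numpy, scipy, OpenCV 4.12 (cv2) and the standard library are available. Lean on these libraries where they do the work, as an engineer would, in place of code of your own. Each camera call takes 0.05 s, during which the arm holds its last target.

## Working session

There is one attempt and no reset: what is moved stays moved. The work goes in short steps, Python scripts to look and compute and a shell command to move; the robot and the scene stay as the last step left them, time stands still between calls to the robot, and variables do not carry over. Pictures are saved under pics/ and viewed, and the job is handed in when it is done.

```bash
ls; mkdir -p pics
python3 - <<'E'
from workcell import sensors,cams,manip
import cv2,numpy as np
print({k:np.round(v,3).tolist() for k,v in sensors.get_obs().items()})
for n in("scene","top"):
    p,d=cams.camera(n); cv2.imwrite(f"pics/{n}0.png",cv2.resize(p[:,:,::-1],(768,576),interpolation=cv2.INTER_CUBIC)); np.savez(f"{n}0.npz",p=p,d=d)
    m=cams.camera_model(n); print(n,np.round(m["intrinsics"],1).tolist(),np.round(m["view"],3).tolist())
E
```

```text
pics
{'clock': 0.0, 'joint_pos': [-1.323, 0.333, -0.065, 1.461, 0.022, 1.35, -0.088], 'joint_velocities': [-0.001, 0.0, 0.0, -0.001, 0.001, -0.0, 0.001], 'tau': [-0.0, -62.544, 0.049, -39.161, 0.016, 0.01, -0.0], 'position': [0.167, 0.602, 0.25], 'ee_rot': [0.135, 0.991, -0.001, -0.0], 'ft_force': [-0.271, -0.606, 0.109], 'torque': [0.001, -0.028, 0.03], 'grip_width': 1.0}
scene [[381.1, 0.0, 243.8], [0.0, 381.1, 187.4], [0.0, 0.0, 1.0]] [[-0.854, 0.519, 0.015, 0.461], [0.275, 0.476, -0.835, -0.066], [-0.441, -0.709, -0.55, 1.251], [0.0, 0.0, 0.0, 1.0]]
top [[392.1, 0.0, 260.8], [0.0, 392.1, 192.9], [0.0, 0.0, 1.0]] [[0.019, -1.0, 0.016, -0.003], [-0.998, -0.02, -0.059, 0.568], [0.06, -0.014, -0.998, 1.155], [0.0, 0.0, 0.0, 1.0]]
```

View pics/scene0.png

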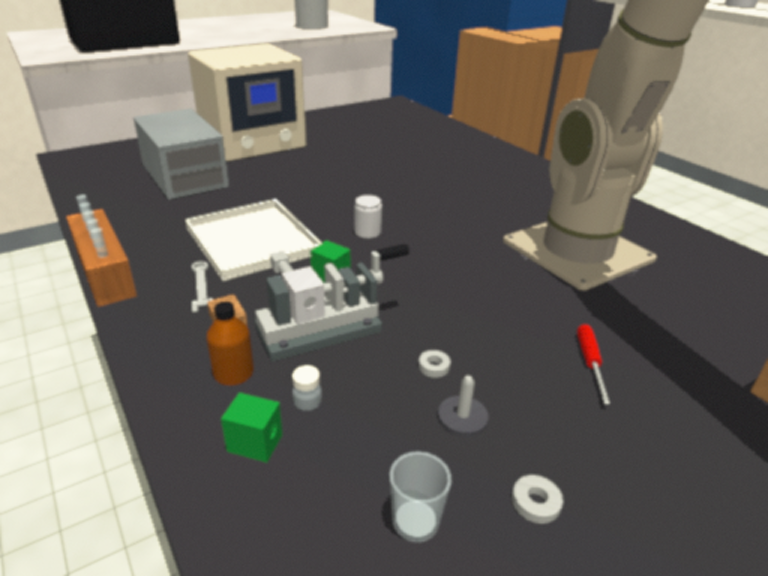

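View pics/top0.png

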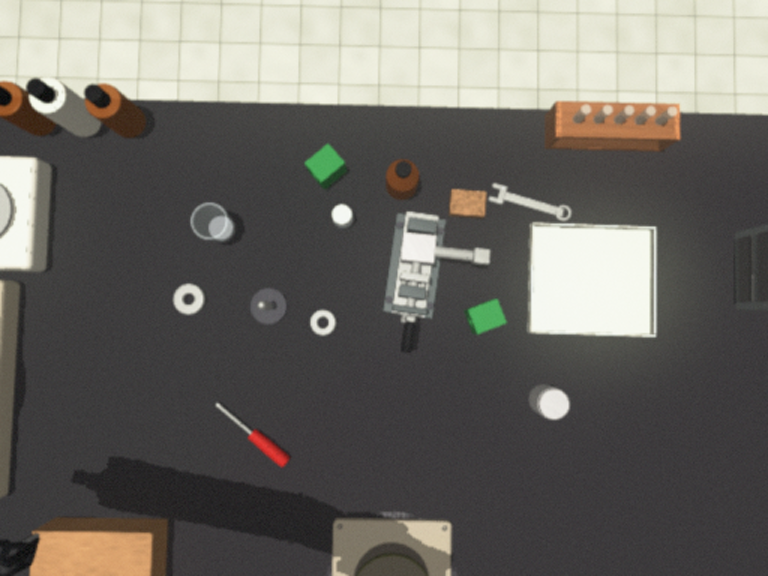

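The top view shows two collars (188,299) and (322,322), the post (268,306) and the vise (415,265). The shaft points right to its coupling at (482,256), and the tray is at (592,280). There are two green decoys, at (325,166) and (487,316). Next I'll measure positions.

```bash
cat > h.py <<'E'
from workcell import sensors,cams,manip
import cv2,numpy as np
from scipy.spatial.transform import Rotation as R
def cloud(n,d):
    m=cams.camera_model(n);K=np.array(m["intrinsics"]);V=np.array(m["view"])
    v,u=np.indices(d.shape); 
    P=np.stack([(u-K[0,2])/K[0,0]*d,(v-K[1,2])/K[1,1]*d,d,np.ones_like(d)],-1)
    W=P@np.linalg.inv(V).T
    W[d<=0]=np.nan
    return W[...,:3]
def snap(n):
    p,d=cams.camera(n); return p,d,cloud(n,d)
def ray(n,u,v,z):
    m=cams.camera_model(n);K=np.array(m["intrinsics"]);I=np.linalg.inv(np.array(m["view"]))
    r=I[:3,:3]@np.linalg.inv(K)@[u,v,1]; o=I[:3,3]; return o+r*(z-o[2])/r[2]
def proj(n,X):
    m=cams.camera_model(n);c=np.array(m["view"])@[*X,1]; q=np.array(m["intrinsics"])@c[:3]; return q[:2]/q[2]
def crop(p,x0,y0,x1,y1,f,s):
    cv2.imwrite(f,cv2.resize(p[y0:y1,x0:x1,::-1],None,fx=s,fy=s,interpolation=cv2.INTER_CUBIC))
def st():
    o=sensors.get_obs(); r=R.from_quat(o["ee_rot"]).as_matrix()
    print("t",round(float(o["clock"]),2),"pos",np.round(o["position"],4),"y",np.round(r[:,1],3),"z",np.round(r[:,2],3),"f",np.round(o["ft_force"],1),"g",np.round(o["grip_width"],3),"q",np.round(o["joint_pos"],2))
E
python3 - <<'E'
from h import *
z=np.load("top0.npz");p,d=z["p"],z["d"];W=cloud("top",d)
print("bench z",np.nanmedian(W[150:250,60:100,2]))
crop(p,240,120,360,240,"pics/c0.png",5)
hsv=cv2.cvtColor(p,cv2.COLOR_RGB2HSV)
m=((hsv[...,1]<60)&(hsv[...,2]>120)).astype(np.uint8)
m[:75]=0;m[340:]=0
n,l,s,c=cv2.connectedComponentsWithStats(m)
for i in range(1,n):
    if s[i,4]>60:
        w=W[l==i]; print(s[i],np.round(c[i],1),"w",np.round(np.nanmedian(w,0),4),"zmax",np.nanpercentile(w[:,2],95).round(3),np.round(np.nanpercentile(w,2,0),3),np.round(np.nanpercentile(w,98,0),3))
# heights map
for y in range(138,215,4): print(y,np.round(W[y,252:332:4,2]*1000).astype(int).tolist() )
E
```

```text
bench z -0.00017960684219486822
[454  75  58   2  75] [487.1  75.2] w [ 0.951  -0.7027 -0.0016] zmax 0.003 [ 0.948 -1.254 -0.755] [ 1.242 -0.59   0.004]
[   0  104   26   76 1841] [ 11.8 140.6] w [0.7035 0.7274 0.0593] zmax 0.072 [0.595 0.7   0.048] [0.806 0.762 0.074]
[326 122  55  26 397] [352.7 135. ] w [ 0.7519 -0.2665  0.0068] zmax 0.011 [ 0.721 -0.351 -0.002] [ 0.786 -0.193  0.012]
[127 135  28  25 307] [143.3 149.5] w [0.6859 0.3565 0.0531] zmax 0.088 [0.656 0.323 0.001] [0.719 0.389 0.088]
[221 136  14  15 164] [227.5 142.7] w [0.7118 0.1099 0.0542] zmax 0.058 [0.694 0.092 0.002] [0.73  0.128 0.059]
[ 256  141   71   74 2137] [279.8 175.4] w [ 0.6223 -0.0348  0.0926] zmax 0.117 [ 0.517 -0.161  0.019] [0.713 0.012 0.118]
[ 352  148   86   77 6344] [394.8 186.2] w [ 0.5974 -0.3986  0.0046] zmax 0.023 [ 0.49  -0.515 -0.001] [ 0.705 -0.269  0.025]
[  0 187   3  50 106] [  0.7 206.8] w [0.518  0.7518 0.0541] zmax 0.059 [0.434 0.749 0.049] [0.565 0.755 0.06 ]
[115 189  21  21 296] [125.3 199. ] w [0.5421 0.4119 0.0157] zmax 0.02 [ 0.515  0.384 -0.001] [0.569 0.439 0.02 ]
[207 206  
[... 1352 characters left out ...]
-1, 2, 23, 54, 88, 106, 115, 116, 115, 17, 2, 2, 0, -3, 4, 0, 1, 2, -4, -1]
190 [0, 0, 23, 51, 105, 100, 93, 83, 50, 25, 0, 3, -1, -2, -2, -1, -1, -3, -1, 1]
194 [1, -1, 21, 56, 102, 104, 106, 101, 49, 23, 1, 0, 4, -3, 3, 2, 2, 0, 5, -1]
198 [-3, 23, 30, 48, 46, 93, 99, 103, 47, 21, 0, -3, 2, 0, -3, 2, -1, 0, 2, 1]
202 [0, 19, 17, 46, 46, 94, 50, 51, 33, 27, -4, 0, 2, -3, 2, -2, 2, 42, 63, 66]
206 [0, 23, 20, 97, 99, 101, 103, 101, 100, 21, -1, 2, -1, -1, 3, 69, 63, 64, 66, 61]
210 [2, 0, -2, 0, 92, 128, 93, 51, 24, -2, 2, 2, 1, 1, 1, 48, 60, 66, 66, 64]
214 [-1, -2, 5, -2, 95, 130, 83, 3, 3, -3, 5, 3, -3, 1, 1, 16, 66, 68, 65, 64]<stdin>:13: RuntimeWarning: invalid value encountered in cast
```

Run:
```python
from h import *
z=np.load("scene0.npz");p=z["p"];crop(p,160,150,290,245,"pics/c1.png",6)
```

```text
(no output)
```

View pics/c0.png

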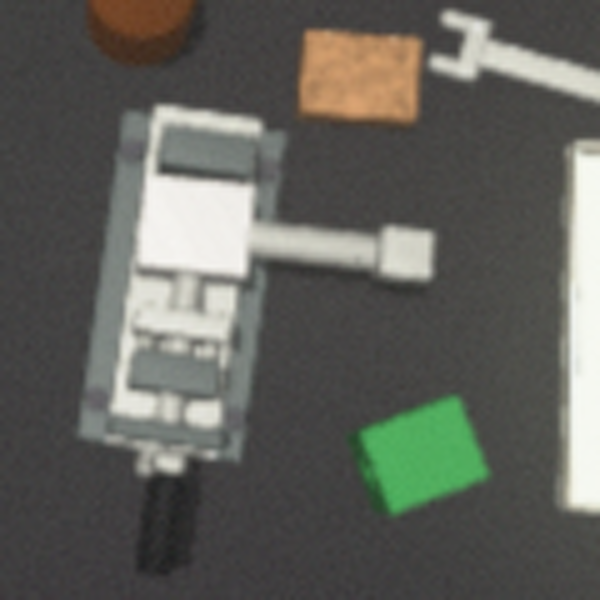

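View pics/c1.png

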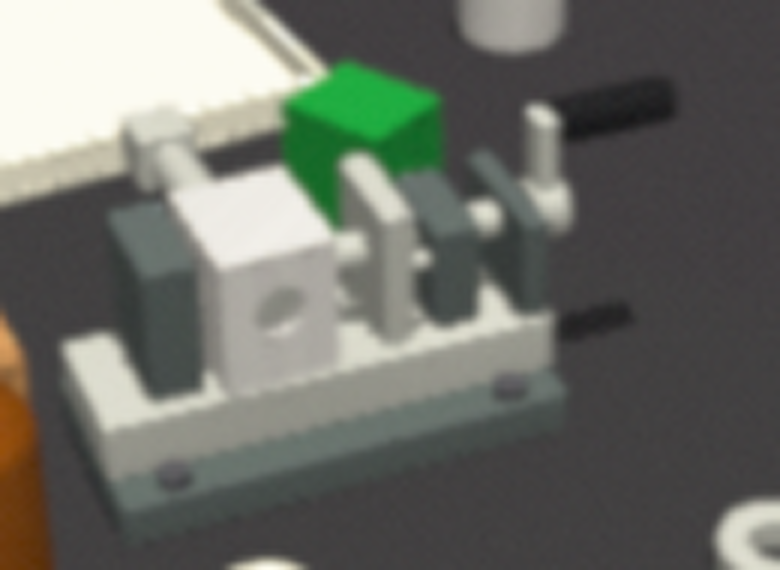

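The candidates for the housing are:
- The light block in the vise, top (418,247): it has the bore and shaft, so I choose this one.
- Green block at (325,166): rejected.
- Green block at (487,316): rejected.

For the collars, the rings at (188,299) and (322,322) are plain steel. The jar lid (342,216), beaker (212,222) and can (550,402) are not collars. The close crops confirm the light housing with its shaft running to -y. The crank knob is up. Now I'll fit these precisely.

```bash
cat > find.py <<'E'
from h import *
def collars(n,p,W,verbose=True):
    hsv=cv2.cvtColor(p,cv2.COLOR_RGB2HSV)
    m=((hsv[...,1]<70)&(hsv[...,2]>110)).astype(np.uint8)
    out=[]
    cs,hi=cv2.findContours(m,cv2.RETR_CCOMP,cv2.CHAIN_APPROX_NONE)
    for i,c in enumerate(cs):
        if hi[0][i][3]>=0 or not 60<cv2.contourArea(c)<1500: continue
        f=np.zeros_like(m);cv2.drawContours(f,[c],-1,1,-1)
        w=W[(f>0)&(m>0)]; zz=np.nanpercentile(w[:,2],85)
        M=cv2.moments(f,True);u,v=M["m10"]/M["m00"],M["m01"]/M["m00"]
        has=hi[0][i][2]>=0
        if not (has or zz<0.05) : continue
        X=ray(n,u,v,0.008); e=cv2.fitEllipse(c) if len(c)>5 else None
        k=np.linalg.norm(np.nanmedian(w,0)-np.linalg.inv(np.array(cams.camera_model(n)["view"]))[:3,3])
        print(n,"px",round(u,1),round(v,1),"z85",round(zz,3),"hole",has,"X",np.round(X[:2],4),"diam~",round(max(e[1])*k/390,4) if e else None)
E
python3 - <<'E'
from find import *
for n in("top","scene"):
    z=np.load(n+"0.npz");p,d=z["p"],z["d"];W=cloud(n,d); collars(n,p,W)
    s=(W[...,2]>0.03)&(abs(W[...,0]-0.535)<0.05)&(abs(W[...,1]-0.27)<0.06)
    print("post pts",s.sum(),np.round(np.median(W[s],0),4)); v,u=np.where(s); print(u.min(),u.max(),v.min(),v.max())
    s=(W[...,2]>0.065)&(abs(W[...,0]-0.535)<0.05)&(abs(W[...,1]-0.27)<0.06);print(np.round(W[s].mean(0),4),s.sum())
    s=(abs(W[...,2]-0.01)<0.004)&(abs(W[...,0]-0.535)<0.05)&(abs(W[...,1]-0.23)<0.06);v,u=np.where(s);print("disc",s.sum(),(W[s].max(0)+W[s].min(0))/2,cv2.minEnclosingCircle(W[s][:,:2].astype(np.float32)))
E
```

```text
top px 214.8 214.6 z85 0.018 hole True X [0.501  0.1449] diam~ 0.0514
top px 125.2 198.9 z85 0.018 hole True X [0.5427 0.4138] diam~ 0.0641
top px 140.5 147.8 z85 0.085 hole True X [0.6979 0.3742] diam~ 0.0878
post pts 49 [0.5321 0.2502 0.0724]
171 180 200 206
[0.5328 0.2533 0.0755] 34
disc 367 [0.54116768 0.23269329 0.00993215] ((0.5447120666503906, 0.23111361265182495), 0.062175504863262177)
scene px 358.2 331.7 z85 0.018 hole True X [0.5382 0.4124] diam~ 0.0713
scene px 400.7 256.2 z85 0.018 hole False X [0.3026 0.3156] diam~ 0.089
scene px 289.4 241.6 z85 0.018 hole True X [0.4966 0.1432] diam~ 0.0502
scene px 133.2 189.7 z85 0.01 hole False X [ 0.752  -0.2668] diam~ 0.1042
post pts 171 [0.5356 0.2601 0.0593]
305 315 251 272
[0.5337 0.2585 0.0746] 68
disc 570 [0.53037315 0.23013031 0.01001005] ((0.5210996270179749, 0.22948428988456726), 0.0642436221241951)
```

Run:
```python
from find import *
z=np.load("top0.npz");a=z["p"][180:225,110:230];z=np.load("scene0.npz");b=z["p"][225:350,270:390]
a=np.clip(a.astype(float)*1.6,0,255).astype(np.uint8);b=np.clip(b.astype(float)*1.6,0,255).astype(np.uint8)
o=np.vstack([a,b[:75]]);crop(o,0,0,120,120,"pics/p0.png",5)
```

```text
(no output)
```

View pics/p0.png

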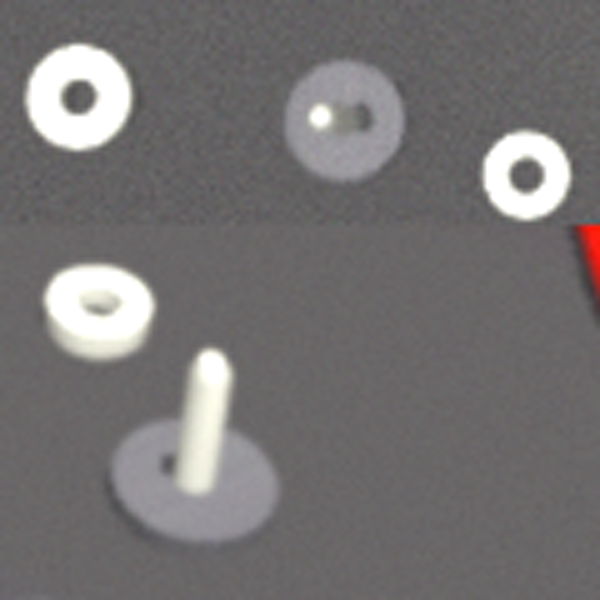

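Run:
```python
from find import *
print("top disc",ray("top",178.6,203.6,0.006),"tip",ray("top",173.6,203.1,0.078))
print("scene disc",ray("scene",308.8,275.6,0.006),"tip",ray("scene",312,250.5,0.078))
# ring holes (top rim): top px
z=np.load("top0.npz");p=z["p"];W=cloud("top",z["d"])
for c in[(0.543,0.413),(0.501,0.145)]:
    s=(W[...,2]>0.010)&(np.hypot(W[...,0]-c[0],W[...,1]-c[1])<0.05); q=W[s][:,:2]; print(s.sum(),np.sqrt(s.sum()/ (350**2) *4/np.pi), cv2.minEnclosingCircle(q.astype(np.float32)))
# vise: housing top plane, etc.
def rect(zlo,zhi,x0,x1,y0,y1):
    s=(W[...,2]>zlo)&(W[...,2]<zhi)&(W[...,0]>x0)&(W[...,0]<x1)&(W[...,1]>y0)&(W[...,1]<y1)
    q=W[s][:,:2].astype(np.float32); return s.sum(), cv2.minAreaRect(q)
hsv=cv2.cvtColor(p,cv2.COLOR_RGB2HSV)
print("base",rect(0.015,0.03,0.4,0.8,-0.1,0.12))
print("jaws+housing",rect(0.105,0.122,0.5,0.75,-0.12,0.1))
# housing: bright and high
s=(W[...,2]>0.105)&(hsv[...,2]>150)&(W[...,0]>0.5)&(W[...,0]<0.75)&(abs(W[...,1])<0.1)
n,l,st_,c=cv2.connectedComponentsWithStats(s.astype(np.uint8))
for i in range(1,n):
    if st_[i,4]>20: print("bright",st_[i],cv2.minAreaRect(W[l==i][:,:2].astype(np.float32)))
s=(W[...,2]>0.105)&(hsv[...,2]<=150)&(W[...,0]>0.5)&(W[...,0]<0.75)&(abs(W[...,1])<0.1)
n,l,st_,c=cv2.connectedComponentsWithStats(s.astype(np.uint8))
for i in range(1,n):
    if st_[i,4]>20: print("dark",st_[i],cv2.minAreaRect(W[l==i][:,:2].astype(np.float32)))
s=(W[...,2]>0.075)&(W[...,2]<0.105)&(W[...,0]>0.55)&(W[...,1]<-0.055)&(W[...,1]>-0.2)
q=W[s];print("shaft",s.sum(),cv2.minAreaRect(q[:,:2].astype(np.float32)),cv2.fitLine(q[q[:,1]>-0.12][:,:2].astype(np.float32),2,0,.01,.01).ravel())
s=(W[...,2]>0.10)&(hsv[...,2]<70)&(W[...,0]>0.4)&(W[...,0]<0.52)&(abs(W[...,1])<0.08)
q=W[s];print("knob",s.sum(),cv2.minAreaRect(q[:,:2].astype(np.float32)),np.percentile(q[:,2],[5,50,95]))
```

```text
top disc [0.5318739  0.25455621 0.006     ] tip [0.53097428 0.25468031 0.078     ]
scene disc [0.52584512 0.25266225 0.006     ] tip [0.52539135 0.25038309 0.078     ]
270 0.052974747706037426 ((0.543986976146698, 0.41127389669418335), 0.030240120366215706)
171 0.042158492223136584 ((0.5024140477180481, 0.1449948251247406), 0.02488553151488304)
base (np.int64(740), ((0.6501348614692688, 0.017076238989830017), (0.2106257826089859, 0.2486310750246048), 82.98530578613281))
jaws+housing (np.int64(674), ((0.6026276350021362, -0.03333766758441925), (0.059682637453079224, 0.19154338538646698), 84.34239959716797))
bright [267 155  24  20 395] ((0.6425403356552124, -0.03729165717959404), (0.059682637453079224, 0.05034971982240677), 84.34239959716797)
bright [267 181  19   7 101] ((0.5884340405464172, -0.03130020946264267), (0.051083043217659, 0.014084980823099613), 83.85540771484375)
dark [271 145  20  11 156] ((0.6836516261100769, -0.04298105090856552), (0.05149755999445915, 0.023046176880598068), 83.08171844482422)
dark [269 211   8   6  22] ((0.5056430697441101, -0.023660900071263313), (0.018942182883620262, 0.01126882154494524), 75.8125991821289)
shaft 301 ((0.6442037224769592, -0.11425533890724182), (0.055269718170166016, 0.11600992828607559), 1.3064597845077515) [ 0.16415054  0.9864353   0.6373104  -0.09276044]
knob 146 ((0.47762155532836914, -0.019960816949605942), (0.01979735493659973, 0.053189828991889954), 82.43646240234375) [0.12735505 0.13294357 0.13723491]
```

Collars present: collar60 at about (0.5405,0.413) and collar50 at about (0.499,0.144). The post is at (0.529,0.253), and the vise origin is about (0.631,-0.038) with a yaw of about -6.5°. I'll start with collar60.

```bash
python3 -m jog '[[[0.037,-0.019,0],[0,0,0.03],100],[[0.037,-0.019,0],[0,0,0.06],100],[[0.037,-0.019,0],[0,0,0.06],100],[[0.037,-0.019,-0.01],[0,0,0.06],100],[[0.037,-0.019,-0.01],[0,0,0.06],100]]' 40; python3 -c "
from h import *;st()"
```

```text
clock: 0.72
position: [0.3523, 0.5052, 0.2275]
ee_rot: [-0.008, 1.0, -0.002, -0.001]
ft_force: [0.5, 0.5, -0.5]
grip_width: 1.002
t 0.72 pos [0.3523 0.5052 0.2275] y [-0.016  1.    -0.003] z [-0.002 -0.003 -1.   ] f [ 0.5  0.5 -0.5] g 1.002 q [-1.04  0.33  0.    1.52 -0.    1.3   0.55]
```

```bash
python3 -m jog '[[[0.047,-0.023,-0.01],[0,0,0],100],[[0.047,-0.023,-0.03],[0,0,0],100],[[0.047,-0.023,-0.04],[0,0,0],100],[[0.047,-0.023,-0.04],[0,0,-0.015],100],[[0,0,0],[0,0,0],100]]'
python3 - <<'E'
from find import *
st()
for n in("top","scene"):
    p,d,W=snap(n); collars(n,p,W); cv2.imwrite(f"pics/{n}1.png",cv2.resize(p[:,:,::-1],(768,576)))
E
```

```text
clock: 1.35
position: [0.541, 0.4086, 0.1069]
ee_rot: [0.002, 1.0, -0.004, -0.002]
ft_force: [-0.3, -0.7, 0.4]
grip_width: 0.999
t 1.35 pos [0.541  0.4086 0.1069] y [ 0.003  1.    -0.007] z [-0.003 -0.007 -1.   ] f [-0.3 -0.7  0.4] g 0.999 q [-0.78  0.55  0.09  1.46 -0.05  1.13  0.88]
top px 214.8 214.6 z85 0.018 hole True X [0.5011 0.145 ] diam~ 0.0512
top px 124.8 205.6 z85 0.018 hole False X [0.5226 0.4144] diam~ 0.0541
top px 140.5 147.8 z85 0.085 hole True X [0.698  0.3741] diam~ 0.0878
scene px 358.6 332.4 z85 0.018 hole True X [0.5387 0.4139] diam~ 0.0671
scene px 289.4 241.6 z85 0.018 hole True X [0.4965 0.1431] diam~ 0.0504
scene px 133.2 189.8 z85 0.01 hole False X [ 0.7522 -0.2663] diam~ 0.1031
scene px 354.7 163.0 z85 0.015 hole False X [ 0.0759 -0.0591] diam~ 0.1234
```

View pics/scene1.png

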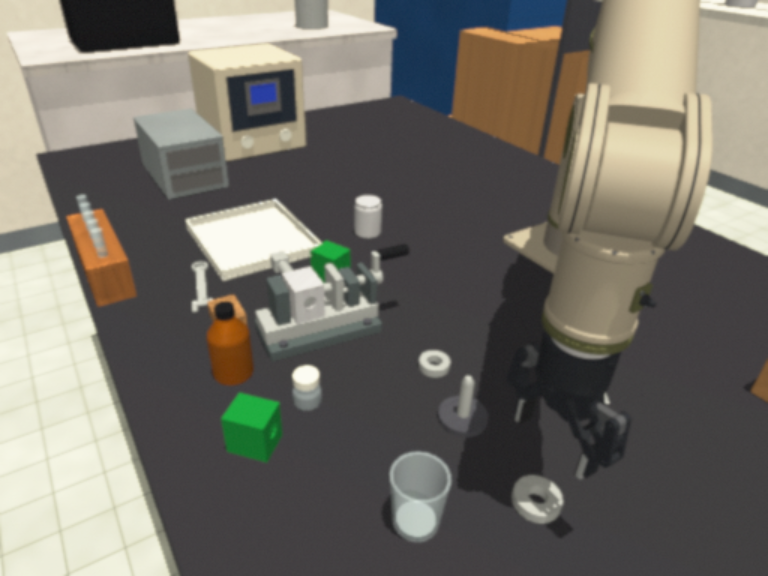

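```bash
python3 - <<'E'
from find import *
for z in(.088,.1,.107): print(proj("scene",[.541,.4086,z])*1.5)
print(proj("scene",[.541,.4086-.0425,.095])*1.5,proj("scene",[.541,.4086+.0425,.095])*1.5, manip.tip_reach)
E
python3 -m jog '[[[0,0.0045,-0.03],[0,0,0],100],[[0,0,-0.03],[0,0,0],100],[[0,0,-0.015],[0,0,0],100],[[0,0,-0.007],[0,0,0],100],[[0,0,0],[0,0,0],100]]'; python3 -c "
from h import *;st()"
```

```text
[545.46304805 453.74169908]
[547.39185981 446.86446676]
[548.53471951 442.78956851]
[520.76687392 425.9573888 ] [574.83335826 475.77749148] 0.019
clock: 2.08
position: [0.5355, 0.4261, 0.0324]
ee_rot: [-0.006, 1.0, 0.004, 0.001]
ft_force: [-0.3, -0.3, 0.1]
grip_width: 0.998
t 2.08 pos [0.5355 0.4261 0.0324] y [-0.011  1.     0.007] z [ 0.002  0.007 -1.   ] f [-0.3 -0.3  0.1] g 0.998 q [-0.79  0.64  0.07  1.5  -0.06  1.    0.88]
```

```bash
python3 -m jog '[[[0,0,0],[0,0,0],100]]'; python3 -m jog '[[[0,0,0],[0,0,0],100]]';python3 -m jog '[[[0,0,-0.00],[0,0,0],100]]'
```

```text
clock: 2.2
position: [0.5359, 0.4266, 0.0336]
ee_rot: [-0.006, 1.0, 0.004, 0.002]
ft_force: [-0.2, 0.6, 0.3]
grip_width: 0.997
clock: 2.33
position: [0.5362, 0.4269, 0.0345]
ee_rot: [-0.006, 1.0, 0.005, 0.002]
ft_force: [-0.3, 0.1, -0.4]
grip_width: 0.999
clock: 2.45
position: [0.5366, 0.427, 0.0351]
ee_rot: [-0.005, 1.0, 0.005, 0.003]
ft_force: [0.2, 0.9, -0.7]
grip_width: 1.0
```

```bash
python3 -m jog '[[[0.004,-0.013,0],[0,0,0],100],[[0,0,0],[0,0,0],100]]'; python3 -m jog '[[[0.00,-0.00,-0.01],[0,0,0],100]]';python3 -c "
from h import *;st()"
```

```text
clock: 2.7
position: [0.5414, 0.4125, 0.0353]
ee_rot: [-0.005, 1.0, 0.005, 0.003]
ft_force: [0.1, -0.9, 0.3]
grip_width: 0.997
clock: 2.82
position: [0.5419, 0.4128, 0.0259]
ee_rot: [-0.005, 1.0, 0.005, 0.003]
ft_force: [-0.8, -0.0, -0.7]
grip_width: 0.998
t 2.83 pos [0.5419 0.4128 0.0259] y [-0.01   1.     0.011] z [ 0.007  0.011 -1.   ] f [-0.8 -0.  -0.7] g 0.998 q [-0.77  0.64  0.07  1.52 -0.06  0.97  0.9 ]
```

```bash
python3 -m jog '[[[-0.0015,0.0005,-0.006],[0,0,0],100],[[0,0,-0.001],[0,0,0],60],[[0,0,-0.001],[0,0,0],40],[[0,0,-0.001],[0,0,0],40]]' 40; python3 -c "
from h import *;st()"
```

```text
clock: 3.32
position: [0.5394, 0.413, 0.0166]
ee_rot: [-0.005, 1.0, 0.004, 0.002]
ft_force: [-4.6, -4.4, 11.0]
grip_width: 0.693
t 3.33 pos [0.5394 0.413  0.0166] y [-0.01   1.     0.009] z [ 0.004  0.009 -1.   ] f [-4.6 -4.4 11. ] g 0.693 q [-0.77  0.65  0.07  1.53 -0.06  0.96  0.9 ]
```

```bash
python3 -m jog '[[[0,0,0.002],[0,0,0],40],[[0,0,0.03],[0,0,0],40],[[0,0,0.04],[0,0,0],40],[[0,0,0.04],[0,0,0],40],[[0,0,0.0],[0,0,0],40]]' 50
python3 - <<'E'
from h import *;st()
p,d,W=snap("scene");crop(p,300,200,428,350,"pics/g1.png",4);st()
p,d,W=snap("top");crop(p,90,150,210,240,"pics/g2.png",5);st()
E
```

```text
clock: 3.95
position: [0.5383, 0.413, 0.131]
ee_rot: [-0.006, 1.0, 0.004, 0.002]
ft_force: [-0.6, 0.4, -1.5]
grip_width: 0.686
t 3.95 pos [0.5383 0.413  0.131 ] y [-0.011  1.     0.008] z [ 0.003  0.008 -1.   ] f [-0.6  0.4 -1.5] g 0.686 q [-0.78  0.52  0.08  1.46 -0.05  1.16  0.89]
t 4.0 pos [0.5373 0.4123 0.1287] y [-0.011  1.     0.006] z [ 0.001  0.006 -1.   ] f [-0.5 -0.4 -1.2] g 0.686 q [-0.78  0.52  0.08  1.46 -0.05  1.16  0.89]
t 4.05 pos [0.5366 0.4118 0.127 ] y [-0.011  1.     0.004] z [-0.002  0.004 -1.   ] f [ 0.4  0.1 -2.1] g 0.681 q [-0.78  0.53  0.08  1.46 -0.05  1.16  0.89]
```

View pics/g1.png

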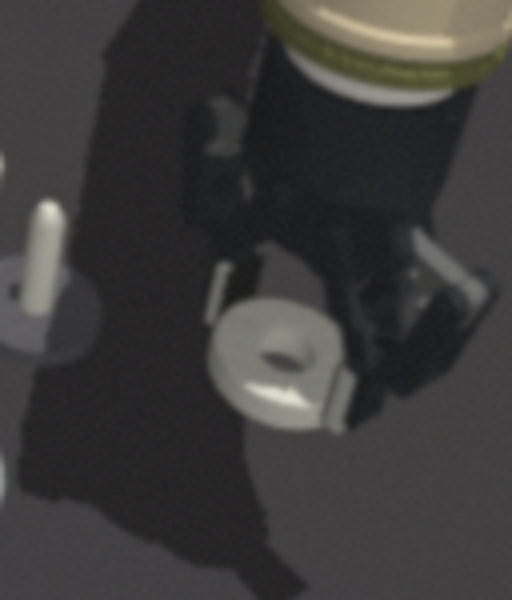

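Run:
```python
from h import *
print(ray("scene",277/4-.4+300,364/4-.4+200,.120),ray("scene",286/4-.4+300,345/4-.4+200,.127))
```

```text
[0.53933217 0.41096726 0.12      ] [0.53388303 0.40915314 0.127     ]
```

View pics/g2.png

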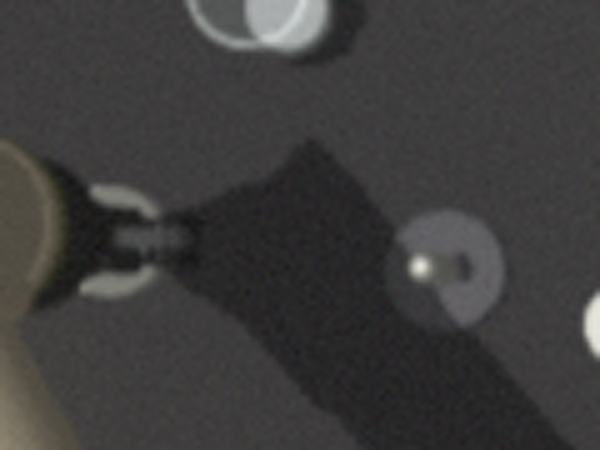

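Run:
```python
from h import *
print(ray("top",113.5,241/5-.4+150,.123)); print("post top", ray("top",173.6,203.1,.078), ray("top",178.6,203.6,.006))
for y,f in ((.4118,1),):print(proj("top",[.5366,.4118,.118]))
```

```text
[0.54076603 0.40754378 0.123     ]
post top [0.53097428 0.25468031 0.078     ] [0.5318739  0.25455621 0.006     ]
[112.52112445 199.38919773]
```

```bash
python3 -m jog '[[[-0.003,-0.04,0.003],[0,0,0],40],[[-0.003,-0.04,0],[0,0,0],40],[[-0.003,-0.04,0],[0,0,0],40],[[0,-0.03,0],[0,0,0],40],[[0,0.0,0],[0,0,0],40]]'; python3 -m jog '[[[0,0,0.0],[0,0,0],40]]'; python3 -c "
from h import *;st()"
```

```text
clock: 4.68
position: [0.5223, 0.2555, 0.1209]
ee_rot: [-0.006, 1.0, -0.002, -0.006]
ft_force: [1.0, 0.2, -0.8]
grip_width: 0.686
clock: 4.8
position: [0.5216, 0.2561, 0.1198]
ee_rot: [-0.007, 1.0, -0.002, -0.007]
ft_force: [-0.8, 0.5, -0.7]
grip_width: 0.679
t 4.8 pos [0.5216 0.2561 0.1198] y [-0.013  1.    -0.004] z [-0.014 -0.004 -1.   ] f [-0.8  0.5 -0.7] g 0.679 q [-0.63  0.35  0.12  1.73 -0.05  1.08  1.09]
```

```bash
python3 -m jog '[[[0.006,-0.004,-0.007],[0,-0.016,0.01],40],[[0,0,0.0],[0,0,0],40]]'
python3 - <<'E'
from h import *;st()
p,d,W=snap("scene");crop(p,250,180,378,300,"pics/g3.png",5)
q,d,W=snap("top");crop(q,120,150,240,240,"pics/g4.png",5);st()
E
```

```text
clock: 5.05
position: [0.5274, 0.2533, 0.1112]
ee_rot: [-0.013, 1.0, -0.002, 0.001]
ft_force: [-0.6, 0.4, -2.2]
grip_width: 0.683
t 5.05 pos [0.5274 0.2533 0.1112] y [-0.026  1.    -0.004] z [ 0.002 -0.004 -1.   ] f [-0.6  0.4 -2.2] g 0.683 q [-0.63  0.36  0.12  1.74 -0.04  1.05  1.1 ]
t 5.15 pos [0.5274 0.2538 0.1119] y [-0.026  1.    -0.003] z [ 0.002 -0.003 -1.   ] f [ 0.3  0.7 -0.8] g 0.684 q [-0.63  0.36  0.12  1.73 -0.04  1.05  1.1 ]
```

View pics/g3.png

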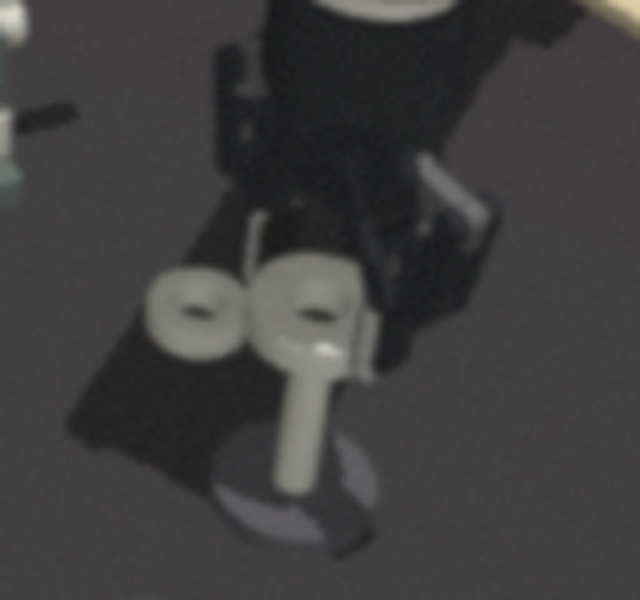

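View pics/g4.png

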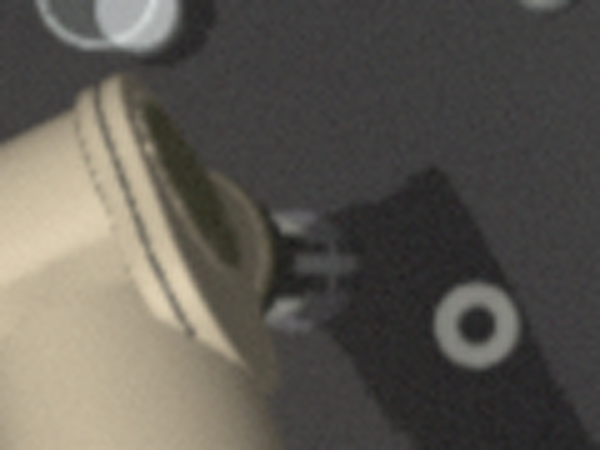

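Run:
```python
from h import *
# scene-frame post
for P in([.5256,.2515,.111],[.5256,.2515,.103]):
    print((proj("scene",P)-[250,180]+.4)*5)
# collar outline expected if coaxial
t=np.linspace(0,2*np.pi,60)
for z in(.111,.095):
    q=np.array([(proj("scene",[.5256+.03*np.cos(a),.2515+.03*np.sin(a),z])-[250,180]+.4)*5 for a in t]); print(q.min(0),q.max(0))
for z in(.111,.095):
    q=np.array([(proj("top",[.5315+.03*np.cos(a),.2546+.03*np.sin(a),z])-[120,150]+.4)*5 for a in t]); print("top",q.min(0),q.max(0))
```

```text
[322.49417022 296.27928171]
[320.23569222 311.07456152]
[248.7398326  249.20186122] [396.90388615 346.48985288]
[245.08095297 278.23000774] [391.5585165  376.30129044]
top [202.66370628 209.80356977] [312.67987402 319.42359637]
top [209.60254428 211.60720916] [317.9983844  319.62186814]
```

```bash
python3 -m jog '[[[0.001,-0.0005,-0.016],[0,0,0.0],40],[[0,-0.0005,-0.016],[0,0,0],40],[[0,-0.0005,-0.01],[0,0,0],40]]'; python3 -c "
from h import *;st()"
```

```text
clock: 5.52
position: [0.5284, 0.253, 0.0674]
ee_rot: [-0.014, 1.0, -0.001, 0.001]
ft_force: [0.0, -0.5, -1.7]
grip_width: 0.679
t 5.53 pos [0.5284 0.253  0.0674] y [-0.027  1.    -0.003] z [ 0.003 -0.003 -1.   ] f [ 0.  -0.5 -1.7] g 0.679 q [-0.62  0.41  0.12  1.77 -0.05  0.96  1.11]
```

```bash
python3 -m jog '[[[0,0,-0.015],[0,0,0.0],40],[[0,0,-0.012],[0,0,0],40],[[0,0,-0.009],[0,0,0],40],[[0,0,-0.004],[0,0,0],40]]'; python3 -c "
from h import *;st()"
```

```text
clock: 6.02
position: [0.5284, 0.2527, 0.0261]
ee_rot: [-0.013, 1.0, -0.002, 0.001]
ft_force: [-21.0, -10.6, 55.5]
grip_width: 0.685
t 6.03 pos [0.5284 0.2527 0.0261] y [-0.026  1.    -0.003] z [ 0.001 -0.003 -1.   ] f [-21.  -10.6  55.5] g 0.685 q [-0.62  0.47  0.11  1.79 -0.06  0.89  1.12]
```

```bash
python3 -m jog '[[[0,0,0.001],[0,0,0.0],90],[[0,0,0],[0,0,0],90],[[0,0,0.01],[0,0,0],90],[[0,0,0.03],[0,0,0],90],[[0,0,0.05],[0,0,0],90]]'; python3 -c "
from find import *;st()
for n in('top','scene'):
    p,d,W=snap(n);collars(n,p,W);crop(p,*( (110,150,240,240) if n=='top' else (250,180,378,300)),'pics/h_%s.png'%n,5)"
```

```text
clock: 6.65
position: [0.5269, 0.252, 0.1172]
ee_rot: [-0.013, 1.0, -0.003, -0.002]
ft_force: [0.2, 1.0, 0.5]
grip_width: 0.904
t 6.65 pos [0.5269 0.252  0.1172] y [-0.026  1.    -0.006] z [-0.003 -0.006 -1.   ] f [0.2 1.  0.5] g 0.904 q [-0.63  0.35  0.12  1.73 -0.04  1.07  1.11]
top px 193.3 376.0 z85 0.656 hole True X [0.029  0.1953] diam~ 0.0805
top px 214.8 214.5 z85 0.018 hole True X [0.5012 0.1449] diam~ 0.0449
top px 140.5 147.8 z85 0.085 hole True X [0.6979 0.3742] diam~ 0.0879
scene px 309.1 270.6 z85 0.052 hole True X [0.517  0.2428] diam~ 0.0662
scene px 400.8 256.3 z85 0.018 hole False X [0.3029 0.3159] diam~ 0.0867
scene px 289.2 242.1 z85 0.018 hole True X [0.4981 0.1444] diam~ 0.0446
scene px 133.2 189.8 z85 0.01 hole False X [ 0.7522 -0.2665] diam~ 0.103
```

View pics/h_scene.png

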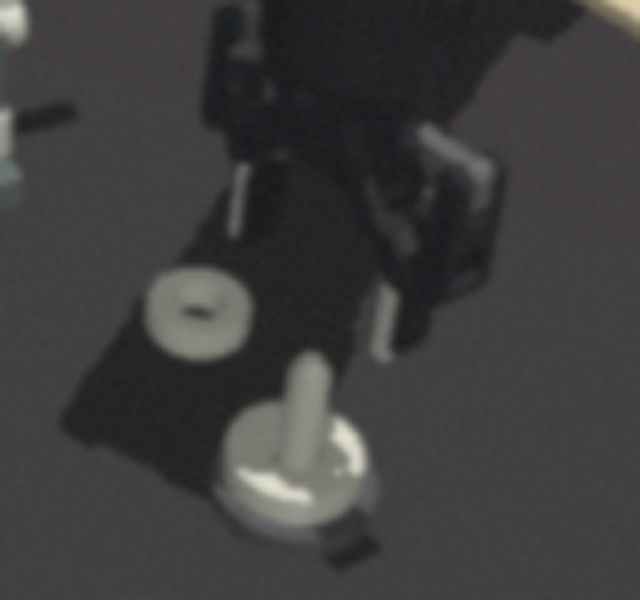

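The crop shows collar60 seated flat on the disc at (295,465). Next is collar50.

```bash
python3 -m jog '[[[-0.009,-0.036,0.003],[0,0,-0.01],90],[[-0.009,-0.036,0],[0,0,-0.01],90],[[-0.006,-0.026,0],[0,0,-0.006],90],[[0,0.0,0],[0,0,0],90],[[0,0.0,0],[0,0,0],90]]'; python3 -c "
from h import *;st()"
```

```text
clock: 7.38
position: [0.5068, 0.1546, 0.1286]
ee_rot: [-0.001, 1.0, 0.002, 0.006]
ft_force: [-1.0, -0.0, -0.3]
grip_width: 0.897
t 7.38 pos [0.5068 0.1546 0.1286] y [-0.001  1.     0.003] z [ 0.011  0.003 -1.   ] f [-1.  -0.  -0.3] g 0.897 q [-0.53  0.22  0.17  1.88 -0.04  1.04  1.22]
```

```bash
python3 -m jog '[[[-0.009,-0.0105,-0.03],[0,0.011,0],85],[[0,0,-0.025],[0,0,0],85],[[0,0,-0.02],[0,0,0],85]]'; python3 -c "
from h import *;st()"
```

```text
clock: 7.75
position: [0.4992, 0.1476, 0.0532]
ee_rot: [-0.003, 1.0, 0.003, 0.002]
ft_force: [-0.4, 0.9, -0.3]
grip_width: 0.851
t 7.75 pos [0.4992 0.1476 0.0532] y [-0.005  1.     0.006] z [ 0.004  0.006 -1.   ] f [-0.4  0.9 -0.3] g 0.851 q [-0.51  0.31  0.16  1.95 -0.07  0.88  1.26]
```

```bash
python3 -m jog '[[[-0.0005,-0.0035,-0.017],[0,0,0],85],[[0,0,-0.01],[0,0,0],85],[[0,0,-0.0065],[0,0,0],60],[[0,0,-0.001],[0,0,0],30],[[0,0,-0.001],[0,0,0],30]]'  50; python3 -c "
from h import *;st()"
```

```text
clock: 8.38
position: [0.4984, 0.1469, 0.0167]
ee_rot: [-0.005, 1.0, 0.003, 0.001]
ft_force: [-8.1, -3.3, 17.2]
grip_width: 0.558
t 8.38 pos [0.4984 0.1469 0.0167] y [-0.01   1.     0.005] z [ 0.001  0.005 -1.   ] f [-8.1 -3.3 17.2] g 0.558 q [-0.51  0.37  0.15  1.97 -0.08  0.81  1.27]
```

```bash
python3 -m jog '[[[0,0,0.003],[0,0,0],30],[[0,0,0.03],[0,0,0],30],[[0,0,0.04],[0,0,0],30],[[0,0,0.04],[0,0,0],30],[[0,0,0.0],[0,0,0],30]]'; python3 -c "
from h import *;st()
p,d,W=snap('scene');crop(p,220,150,348,270,'pics/i1.png',5);st()"
```

```text
clock: 9.0
position: [0.499, 0.1483, 0.135]
ee_rot: [-0.005, 1.0, 0.003, 0.002]
ft_force: [-1.3, -0.2, -1.1]
grip_width: 0.561
t 9.0 pos [0.499  0.1483 0.135 ] y [-0.011  1.     0.007] z [ 0.004  0.007 -1.   ] f [-1.3 -0.2 -1.1] g 0.561 q [-0.53  0.2   0.17  1.89 -0.04  1.05  1.24]
t 9.05 pos [0.4979 0.148  0.1332] y [-0.011  1.     0.006] z [ 0.001  0.006 -1.   ] f [ 0.8  1.  -1.4] g 0.561 q [-0.53  0.2   0.17  1.89 -0.04  1.05  1.24]
```

View pics/i1.png

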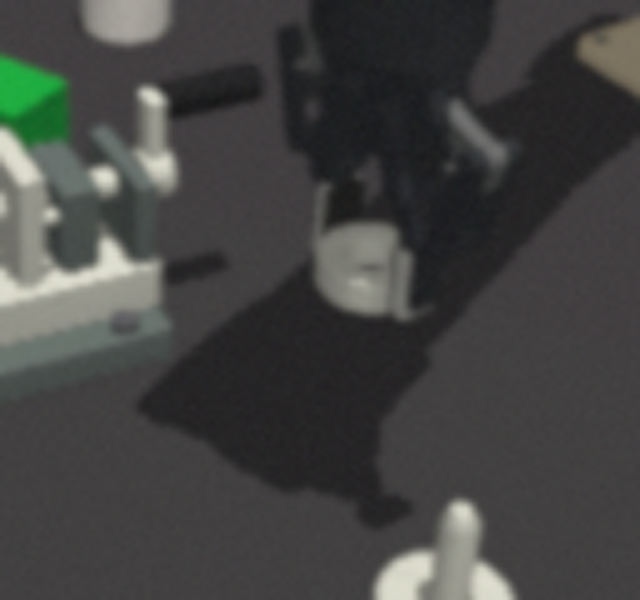

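```bash
python3 -m jog '[[[0.01,0.035,0],[0,0,0],30],[[0.01,0.035,0],[0,0,0],30],[[0.007,0.025,0],[0,0,0],30],[[0,0.0,0],[0,0,0],30],[[0,0.0,0],[0,0,0],30]]'; python3 -c "
from h import *;st()"
```

```text
clock: 9.68
position: [0.523, 0.244, 0.1277]
ee_rot: [-0.005, 1.0, 0.001, -0.003]
ft_force: [-0.5, -0.1, -0.2]
grip_width: 0.557
t 9.68 pos [0.523  0.244  0.1277] y [-0.01   1.     0.002] z [-0.006  0.002 -1.   ] f [-0.5 -0.1 -0.2] g 0.557 q [-0.62  0.33  0.13  1.74 -0.05  1.08  1.11]
```

```bash
python3 -m jog '[[[0.006,0.0095,-0.01],[0,-0.006,0],30],[[0,0.0,0],[0,0,0],30],[[0,0.0,0],[0,0,0],30]]'
python3 - <<'E'
from h import *
st();p,d,W=snap('scene');crop(p,250,180,378,300,'pics/i2.png',5)
p,d,W=snap('top');crop(p,120,150,240,240,'pics/i3.png',5);st()
t=np.linspace(0,2*np.pi,60); z0=sensors.get_obs()["position"][2]
for n,c,o,zs in (("scene",(.5256,.2515),(250,180),(z0-.001,z0-.017)),("top",(.5315,.2546),(120,150),(z0-.001,z0-.017))):
  q=np.array([(proj(n,[c[0]+.025*np.cos(a),c[1]+.025*np.sin(a),z])-o+.4)*5 for a in t for z in zs]); print(n,q.min(0),q.max(0))
E
```

```text
clock: 10.05
position: [0.5291, 0.2522, 0.1162]
ee_rot: [-0.004, 1.0, 0.0, -0.0]
ft_force: [-0.4, 0.3, -0.7]
grip_width: 0.559
t 10.05 pos [0.5291 0.2522 0.1162] y [-0.008  1.     0.001] z [-0.     0.001 -1.   ] f [-0.4  0.3 -0.7] g 0.559 q [-0.62  0.36  0.12  1.73 -0.05  1.06  1.09]
t 10.15 pos [0.529  0.2524 0.1163] y [-0.008  1.     0.001] z [-0.     0.001 -1.   ] f [-0.4 -0.2 -0.6] g 0.562 q [-0.63  0.36  0.12  1.73 -0.05  1.06  1.09]
scene [258.2244661  248.87990391] [385.88141406 359.67696481]
top [209.97329189 218.45295761] [307.52254183 310.5065561 ]
```

View pics/i2.png

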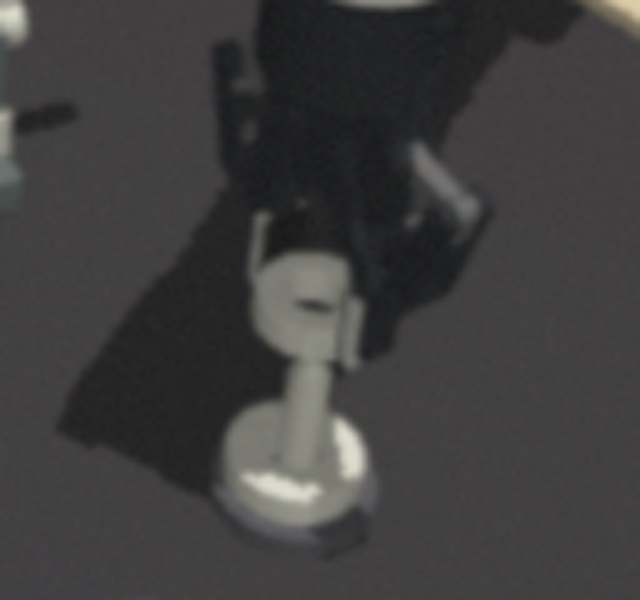

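View pics/i3.png

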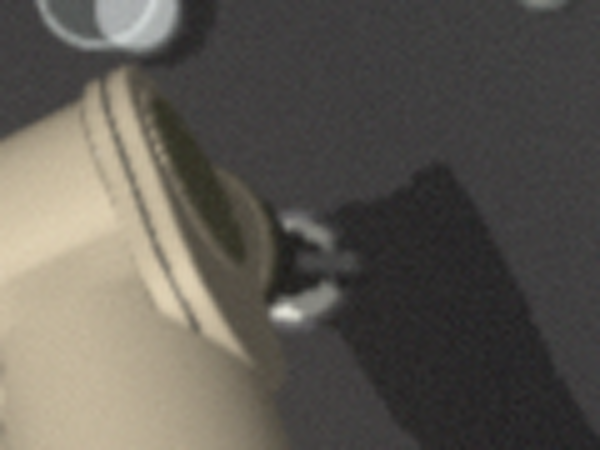

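```bash
python3 -m jog '[[[-0.0005,0.001,-0.014],[0,0,0],30],[[0,0.0,-0.014],[0,0,0],30],[[0,0.0,-0.012],[0,0,0],30]]';python3 -c "
from h import *;st()"
```

```text
clock: 10.52
position: [0.5287, 0.2534, 0.0744]
ee_rot: [-0.004, 1.0, 0.001, 0.001]
ft_force: [-0.1, 0.5, -0.7]
grip_width: 0.558
t 10.53 pos [0.5287 0.2534 0.0744] y [-0.008  1.     0.002] z [ 0.001  0.002 -1.   ] f [-0.1  0.5 -0.7] g 0.558 q [-0.62  0.4   0.12  1.76 -0.06  0.98  1.1 ]
```

```bash
python3 -m jog '[[[0,0,-0.014],[0,0,0],30],[[0,0.0,-0.011],[0,0,0],30],[[0,0.0,-0.006],[0,0,0],30]]';python3 -c "
from h import *;st()"
```

```text
clock: 10.9
position: [0.5281, 0.2529, 0.0424]
ee_rot: [-0.004, 1.0, 0.0, -0.001]
ft_force: [-29.6, -14.1, 76.4]
grip_width: 0.559
t 10.9 pos [0.5281 0.2529 0.0424] y [-0.007  1.     0.001] z [-0.002  0.001 -1.   ] f [-29.6 -14.1  76.4] g 0.559 q [-0.62  0.45  0.11  1.78 -0.06  0.92  1.1 ]
```

Seated at the expected height. I'll release it and look.

```bash
python3 -m jog '[[[0,0,0.002],[0,0,0],85],[[0,0.0,0],[0,0,0],85],[[0,0.0,0.01],[0,0,0],85],[[0,0.0,0.04],[0,0,0],85],[[0,0.0,0.05],[0,0,0],85]]';python3 -c "
from h import *;st()
p,d,W=snap('scene');crop(p,250,180,378,300,'pics/i4.png',5)
s=(abs(W[...,0]-.5256)<.022)&(abs(W[...,1]-.2515)<.022)&(W[...,2]<.06)&(W[...,2]>.02);print(np.percentile(W[s][:,2],[10,50,75,90]))"
```

```text
clock: 11.52
position: [0.5263, 0.252, 0.1443]
ee_rot: [-0.004, 1.0, -0.001, -0.003]
ft_force: [0.9, 0.1, 0.3]
grip_width: 0.856
t 11.53 pos [0.5263 0.252  0.1443] y [-0.008  1.    -0.002] z [-0.007 -0.002 -1.   ] f [0.9 0.1 0.3] g 0.856 q [-0.63  0.32  0.13  1.7  -0.05  1.12  1.09]
[0.03478456 0.04365838 0.04467205 0.05126601]
```

View pics/i4.png

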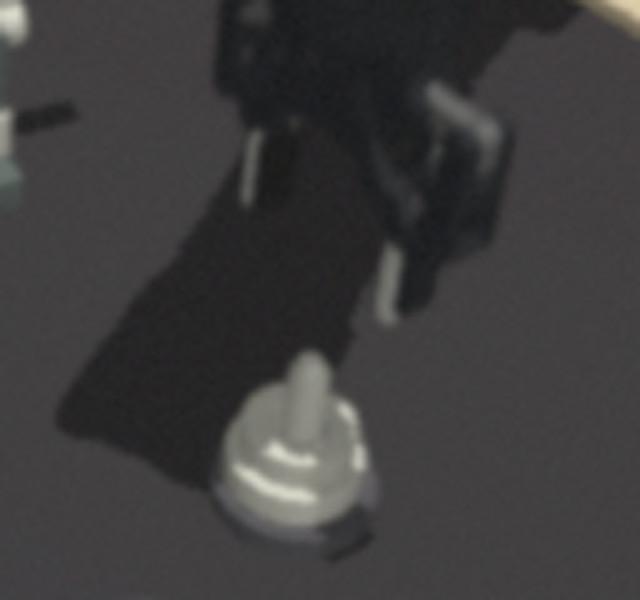

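Both collars are stacked and seated, 60 under 50, with the top face at about 43 mm. Next I'll go to the crank knob.

```bash
python3 -m jog '[[[-0.005,-0.03,0.04],[0,0,0],50],[[-0.012,-0.05,0.02],[0,-0.04,-0.03],50],[[-0.012,-0.05,0.02],[0,-0.05,-0.03],50],[[-0.012,-0.05,0],[0,-0.05,-0.03],50],[[-0.012,-0.045,0],[0,-0.04,-0.03],50]]';python3 -m jog '[[[-0.005,-0.025,0.0],[0,0,0],50],[[0,0,0.0],[0,0,0],50],[[0,0,0.0],[0,0,0],50]]';python3 -c "
from h import *;st()"
```

```text
clock: 12.2
position: [0.4765, 0.0258, 0.2389]
ee_rot: [0.056, 0.994, 0.003, 0.098]
ft_force: [0.2, -0.6, 0.4]
grip_width: 0.497
clock: 12.58
position: [0.4706, -0.0026, 0.2407]
ee_rot: [0.058, 0.993, 0.004, 0.1]
ft_force: [0.7, 1.4, 0.2]
grip_width: 0.497
t 12.57 pos [ 0.4706 -0.0026  0.2407] y [0.115 0.993 0.019] z [ 0.198 -0.004 -0.98 ] f [0.7 1.4 0.2] g 0.497 q [-0.44 -0.17  0.3   2.03  0.09  1.08  1.28]
```

```bash
python3 -m jog '[[[-0.003,-0.016,-0.03],[0.01,0,0],50],[[0,0,-0.03],[0,0,0],50],[[0,0,0.0],[0,0,0],50]]';python3 -c "
from h import *;st()
p,d,W=snap('scene');crop(p,200,110,328,230,'pics/k1.png',5)
p,d,W=snap('top');crop(p,220,150,340,240,'pics/k2.png',5);st()"
```

```text
clock: 12.95
position: [0.4688, -0.0157, 0.1801]
ee_rot: [0.056, 0.993, 0.009, 0.1]
ft_force: [1.0, 0.1, 0.3]
grip_width: 0.498
t 12.95 pos [ 0.4688 -0.0157  0.1801] y [0.11  0.993 0.03 ] z [ 0.2    0.007 -0.98 ] f [1.  0.1 0.3] g 0.498 q [-0.42 -0.12  0.34  2.12  0.06  0.94  1.34]
t 13.05 pos [ 0.4701 -0.0158  0.1824] y [0.11  0.993 0.031] z [ 0.203  0.008 -0.979] f [-1.1 -0.   1. ] g 0.501 q [-0.42 -0.12  0.34  2.11  0.06  0.94  1.34]
```

View pics/k1.png

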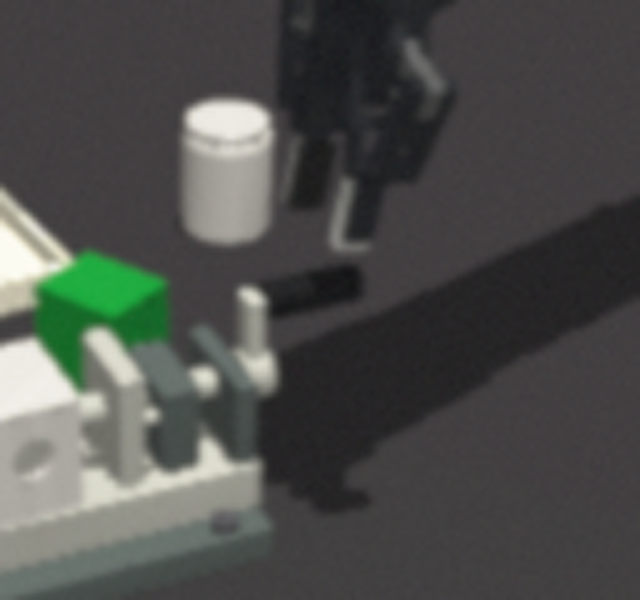

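View pics/k2.png

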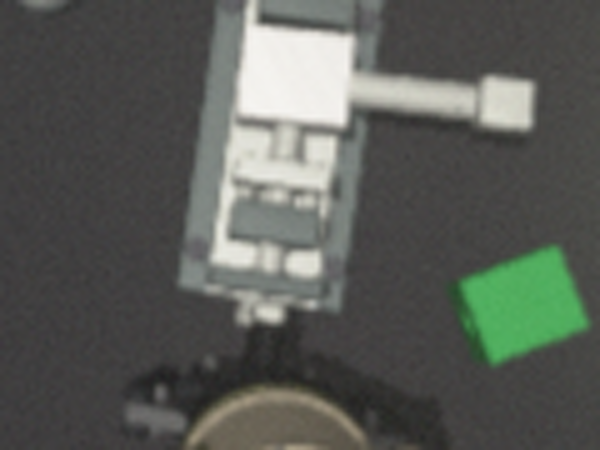

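```bash
python3 -m jog '[[[-0.002,-0.004,-0.02],[0.02,0.02,0],50],[[0,0,-0.02],[0,0,0],50],[[0,0,-0.012],[0,0,0],50],[[0,0,0],[0,0,0],50]]';python3 -c "
from h import *;st()"
```

```text
clock: 13.55
position: [0.472, -0.0177, 0.1347]
ee_rot: [0.056, 0.994, 0.02, 0.095]
ft_force: [0.6, -0.2, 0.2]
grip_width: 0.5
t 13.55 pos [ 0.472  -0.0177  0.1347] y [0.107 0.993 0.051] z [ 0.191  0.029 -0.981] f [ 0.6 -0.2  0.2] g 0.5 q [-0.42 -0.05  0.37  2.16 -0.01  0.83  1.41]
```

```bash
python3 -m jog '[[[-0.004,-0.0015,-0.009],[-0.05,0,0],50],[[0,0,-0.002],[0,0,0],50]]';python3 -c "
from h import *;st()"
```

```text
clock: 13.8
position: [0.4695, -0.0189, 0.1257]
ee_rot: [0.053, 0.994, -0.005, 0.098]
ft_force: [0.0, 0.3, -0.9]
grip_width: 0.498
t 13.8 pos [ 0.4695 -0.0189  0.1257] y [0.107 0.994 0.001] z [ 0.194 -0.02  -0.981] f [ 0.   0.3 -0.9] g 0.498 q [-0.43 -0.04  0.35  2.17  0.07  0.81  1.34]
```

Close on the knob with a modest grip.

```bash
python3 -m jog '[[[0,0,-0.001],[0,0,0],10],[[0,0,-0.001],[0,0,0],10],[[0,0,-0.001],[0,0,0],10],[[0,0,-0.001],[0,0,0],10]]' 40;python3 -c "
from h import *;st()"
```

```text
clock: 14.3
position: [0.4702, -0.0188, 0.125]
ee_rot: [0.055, 0.994, -0.002, 0.098]
ft_force: [-10.5, 1.3, 14.9]
grip_width: 0.223
t 14.3 pos [ 0.4702 -0.0188  0.125 ] y [0.109 0.994 0.006] z [ 0.195 -0.016 -0.981] f [-10.5   1.3  14.9] g 0.223 q [-0.43 -0.04  0.35  2.17  0.06  0.81  1.34]
```

```bash
cat > crank.py <<'E'
from h import *
import sys
C=np.array([.4702,-.0188,.085]);vy=np.array([.113,.9936,0]);vx=np.array([.9936,-.113,0]);vz=np.array([0,0,1.])
o=sensors.get_obs();P=np.array(o["position"])-C
a,b=-P@vy,P@vz; th=np.arctan2(a,b); print("theta mod 2pi",round(th,3),"r mm",round(np.hypot(a,b)*1e3,1),"xoff mm",round(P@vx*1e3,1)); st()
d=float(sys.argv[1]); n=int(sys.argv[2])
prev=P@vx*vx + (-a*-1*0)*vy
Q=P.copy();t=th
for i in range(n):
    t+=d; T=.04*(-np.sin(t)*vy+np.cos(t)*vz); s=T-Q; Q=T
    print(np.round(s,3).tolist(),"->",round(t,2))
E
python3 crank.py 0.4 5
```

```text
theta mod 2pi 0.001 r mm 40.0 xoff mm -0.0
t 14.3 pos [ 0.4702 -0.0188  0.125 ] y [0.109 0.994 0.006] z [ 0.195 -0.016 -0.981] f [-10.5   1.3  14.9] g 0.223 q [-0.43 -0.04  0.35  2.17  0.06  0.81  1.34]
[-0.002, -0.015, -0.003] -> 0.4
[-0.001, -0.013, -0.009] -> 0.8
[-0.001, -0.009, -0.013] -> 1.2
[-0.0, -0.003, -0.016] -> 1.6
[0.0, 0.004, -0.015] -> 2.0
```

```bash
python3 -m jog '[[[-0.002,-0.015,-0.003],[0,0,0],10],[[-0.001,-0.013,-0.009],[0,0,0],10]]';python3 crank.py 0.4 5
```

```text
clock: 14.55
position: [0.467, -0.0453, 0.1142]
ee_rot: [0.054, 0.994, -0.001, 0.098]
ft_force: [-2.6, 7.4, -2.3]
grip_width: 0.22
theta mod 2pi 0.741 r mm 39.5 xoff mm -0.1
t 14.55 pos [ 0.467  -0.0453  0.1142] y [0.107 0.994 0.009] z [ 0.194 -0.012 -0.981] f [-2.6  7.4 -2.3] g 0.22 q [-0.4  -0.03  0.39  2.19  0.03  0.78  1.43]
[-0.001, -0.01, -0.012] -> 1.14
[-0.0, -0.004, -0.015] -> 1.54
[0.0, 0.003, -0.016] -> 1.94
[0.001, 0.009, -0.013] -> 2.34
[0.001, 0.013, -0.009] -> 2.74
```

Works smoothly; continuing.

```bash
python3 -m jog '[[[-0.001,-0.010,-0.012],[0,0,0],10],[[0,-0.004,-0.015],[0,0,0],10],[[0,0.003,-0.016],[0,0,0],10]]';python3 crank.py 0.4 5
```

```text
clock: 14.92
position: [0.4659, -0.0543, 0.0711]
ee_rot: [0.054, 0.994, 0.002, 0.098]
ft_force: [-0.9, 4.8, 6.1]
grip_width: 0.22
theta mod 2pi 1.942 r mm 38.4 xoff mm -0.3
t 14.93 pos [ 0.4659 -0.0543  0.0711] y [0.106 0.994 0.015] z [ 0.194 -0.006 -0.981] f [-0.9  4.8  6.1] g 0.22 q [-0.38  0.05  0.41  2.23 -0.03  0.67  1.51]
[0.001, 0.007, -0.014] -> 2.34
[0.001, 0.013, -0.009] -> 2.74
[0.002, 0.015, -0.003] -> 3.14
[0.002, 0.015, 0.003] -> 3.54
[0.001, 0.013, 0.009] -> 3.94
```

```bash
python3 -m jog '[[[0.001,0.007,-0.014],[0,0,0],10],[[0.001,0.013,-0.009],[-0.01,0,0],10],[[0.002,0.015,-0.003],[0,0,0],10],[[0.002,0.015,0.003],[0,0,0],10]]';python3 crank.py 0.4 5
```

```text
clock: 15.42
position: [0.4719, -0.004, 0.0478]
ee_rot: [0.055, 0.994, -0.002, 0.097]
ft_force: [0.3, -6.0, -0.0]
grip_width: 0.217
theta mod 2pi -2.76 r mm 40.1 xoff mm 0.0
t 15.43 pos [ 0.4719 -0.004   0.0478] y [0.11  0.994 0.007] z [ 0.193 -0.014 -0.981] f [ 0.3 -6.  -0. ] g 0.217 q [-0.46  0.11  0.36  2.23 -0.01  0.61  1.36]
[0.001, 0.013, 0.009] -> -2.36
[0.001, 0.009, 0.013] -> -1.96
[0.0, 0.003, 0.016] -> -1.56
[-0.0, -0.003, 0.016] -> -1.16
[-0.001, -0.009, 0.013] -> -0.76
```

Cleared the bottom with little force.

```bash
python3 -m jog '[[[0.001,0.013,0.009],[0,0,0],10],[[0.001,0.009,0.013],[0,0,0],10],[[0,0.003,0.016],[0,0,0],10],[[0,-0.003,0.016],[0,0,0],10],[[-0.001,-0.009,0.013],[0,0,0],10]]';python3 crank.py 0.4 5
```

```text
clock: 16.05
position: [0.4737, 0.0105, 0.1153]
ee_rot: [0.055, 0.994, -0.001, 0.097]
ft_force: [7.1, -6.4, -13.2]
grip_width: 0.22
theta mod 2pi -0.772 r mm 42.2 xoff mm 0.1
t 16.05 pos [0.4737 0.0105 0.1153] y [0.109 0.994 0.008] z [ 0.193 -0.013 -0.981] f [  7.1  -6.4 -13.2] g 0.22 q [-0.5  -0.01  0.36  2.17  0.06  0.79  1.27]
[-0.002, -0.015, 0.007] -> -0.37
[-0.002, -0.016, 0.003] -> 0.03
[-0.002, -0.015, -0.004] -> 0.43
[-0.001, -0.013, -0.009] -> 0.83
[-0.001, -0.008, -0.014] -> 1.23
```

```bash
python3 -m jog '[[[-0.002,-0.015,0.007],[0,0,0],10],[[-0.002,-0.016,0.003],[0,0,0],10],[[-0.002,-0.015,-0.004],[0,0,0],10],[[-0.001,-0.013,-0.009],[0,0,0],10],[[-0.001,-0.008,-0.014],[0,0,0],10]]';python3 crank.py 0.4 5
```

```text
clock: 16.68
position: [0.4659, -0.0546, 0.0997]
ee_rot: [0.053, 0.994, 0.004, 0.099]
ft_force: [-0.9, 8.9, -0.2]
grip_width: 0.22
theta mod 2pi 1.184 r mm 38.9 xoff mm -0.3
t 16.68 pos [ 0.4659 -0.0546  0.0997] y [0.104 0.994 0.018] z [ 0.196 -0.003 -0.981] f [-0.9  8.9 -0.2] g 0.22 q [-0.42 -0.    0.45  2.21  0.    0.74  1.49]
[-0.0, -0.004, -0.015] -> 1.58
[0.0, 0.003, -0.016] -> 1.98
[0.001, 0.009, -0.013] -> 2.38
[0.002, 0.013, -0.008] -> 2.78
[0.002, 0.016, -0.002] -> 3.18
```

Total angle is about 7.47.

```bash
python3 -m jog '[[[0,-0.004,-0.015],[-0.01,0,0],10],[[0,0.003,-0.016],[-0.01,0,0],10],[[0.001,0.009,-0.013],[0,0,0],10],[[0.002,0.013,-0.008],[0,0,0],10],[[0.002,0.016,-0.002],[0,0,0],10]]';python3 crank.py 0.4 5
```

```text
clock: 17.3
position: [0.4703, -0.0174, 0.0456]
ee_rot: [0.053, 0.994, -0.004, 0.099]
ft_force: [-0.2, -5.2, -0.6]
grip_width: 0.22
theta mod 2pi -3.106 r mm 39.4 xoff mm -0.1
t 17.3 pos [ 0.4703 -0.0174  0.0456] y [0.107 0.994 0.003] z [ 0.196 -0.018 -0.98 ] f [-0.2 -5.2 -0.6] g 0.22 q [-0.48  0.11  0.41  2.24 -0.02  0.6   1.41]
[0.002, 0.015, 0.003] -> -2.71
[0.001, 0.013, 0.009] -> -2.31
[0.001, 0.008, 0.014] -> -1.91
[0.0, 0.002, 0.016] -> -1.51
[-0.0, -0.004, 0.015] -> -1.11
```

```bash
python3 -m jog '[[[0.002,0.015,0.003],[0,0,0],10],[[0.001,0.013,0.009],[0,0,0],10],[[0.001,0.008,0.014],[0,0,0],10],[[0,0.002,0.016],[0,0,0],10],[[0,-0.004,0.015],[0,0,0],10]]';python3 crank.py 0.4 5
```

```text
clock: 17.92
position: [0.4748, 0.0191, 0.103]
ee_rot: [0.052, 0.994, -0.002, 0.099]
ft_force: [0.3, -4.1, -8.0]
grip_width: 0.217
theta mod 2pi -1.131 r mm 42.2 xoff mm 0.2
t 17.93 pos [0.4748 0.0191 0.103 ] y [0.103 0.995 0.006] z [ 0.197 -0.014 -0.98 ] f [ 0.3 -4.1 -8. ] g 0.217 q [-0.55  0.01  0.38  2.19  0.06  0.75  1.26]
[-0.002, -0.011, 0.012] -> -0.73
[-0.002, -0.014, 0.008] -> -0.33
[-0.002, -0.016, 0.002] -> 0.07
[-0.002, -0.015, -0.004] -> 0.47
[-0.001, -0.012, -0.01] -> 0.87
```

```bash
python3 -m jog '[[[-0.002,-0.011,0.012],[0,0,0],10],[[-0.002,-0.014,0.008],[0,0,0],10],[[-0.002,-0.016,0.002],[0,0,0],10],[[-0.002,-0.016,-0.004],[0,0,0],10],[[0,0,0],[0,0,0],10]]';python3 crank.py 0.1 2
```

```text
clock: 18.55
position: [0.4677, -0.0372, 0.1213]
ee_rot: [0.051, 0.993, 0.002, 0.102]
ft_force: [8.5, 6.0, -15.3]
grip_width: 0.223
theta mod 2pi 0.472 r mm 40.8 xoff mm -0.4
t 18.55 pos [ 0.4677 -0.0372  0.1213] y [0.1   0.995 0.015] z [ 0.203 -0.006 -0.979] f [  8.5   6.  -15.3] g 0.223 q [-0.48 -0.05  0.45  2.19  0.05  0.79  1.41]
[0.0, -0.003, -0.003] -> 0.57
[-0.0, -0.003, -0.002] -> 0.67
```

```bash
python3 -m jog '[[[0,0,0],[0,0,0],45],[[0,0,0],[0,0,0],45],[[-0.004,0,0.02],[0,0,0],45],[[-0.008,0,0.04],[0,0,0],45],[[-0.01,0,0.05],[0,0,0],45]]';python3 - <<'E'
from h import *
st();p,d,W=snap('scene');crop(p,160,130,288,250,'pics/v1.png',5)
p,d,W=snap('top');crop(p,240,120,360,240,'pics/v2.png',5)
np.savez("topv.npz",p=p,d=d)
E
```

```text
clock: 19.18
position: [0.4433, -0.0409, 0.2322]
ee_rot: [0.052, 0.994, 0.001, 0.1]
ft_force: [1.8, 0.5, 0.3]
grip_width: 0.452
t 19.18 pos [ 0.4433 -0.0409  0.2322] y [0.104 0.995 0.012] z [ 0.199 -0.008 -0.98 ] f [1.8 0.5 0.3] g 0.452 q [-0.48 -0.25  0.4   2.1   0.14  1.08  1.33]
```

View pics/v1.png

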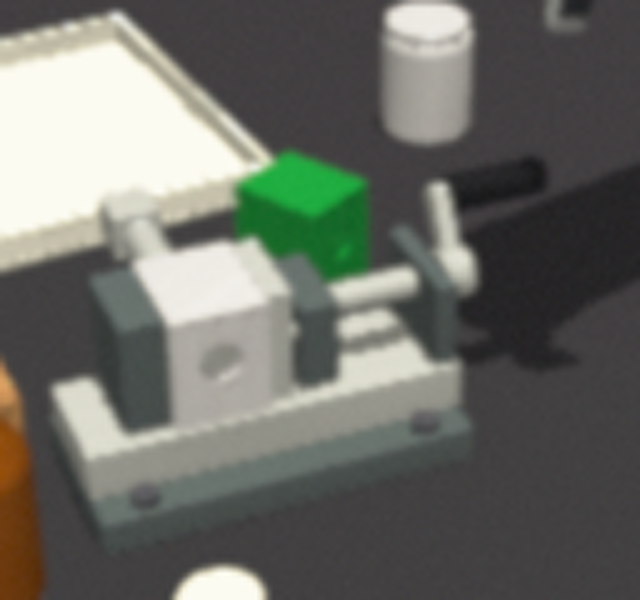

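View pics/v2.png

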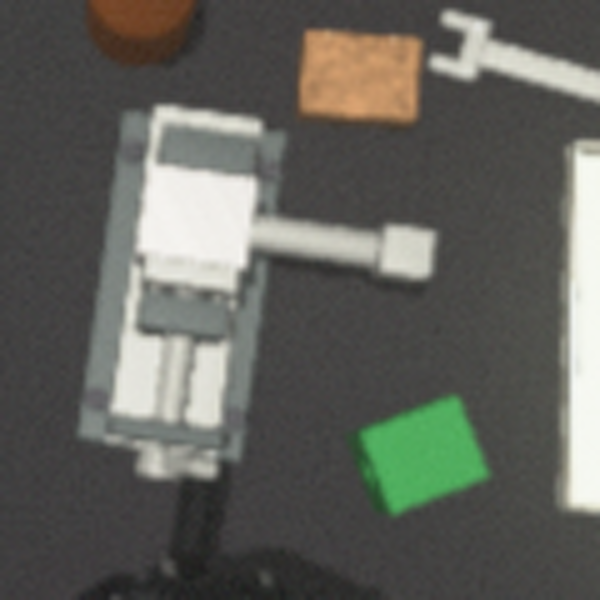

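Run:
```python
from h import *
print("coupling top",ray("top",321.0,169.8,.096)-[.0022,.0008,0],"shaft near housing",ray("top",(270/5-.4+240),(230/5-.4+120),.093)-[.0022,.0008,0])
print("scene", ray("scene",132/5-.4+160,218/5-.4+130,.092))
O=np.array([.6313,-.0376]);vx=np.array([.9936,-.113]);vy=np.array([.113,.9936])
print(O+.014*vx-vy*.030, O+.014*vx-vy*(.03+.105-.015))
z=np.load("topv.npz");W=cloud("top",z["d"]);hsv=cv2.cvtColor(z["p"],cv2.COLOR_RGB2HSV)
s=(W[...,2]>0.105)&(hsv[...,2]>150)&(W[...,0]>0.5)&(W[...,0]<0.75)&(abs(W[...,1])<0.1);q=W[s][:,:2];print(s.sum(),cv2.minAreaRect(q.astype(np.float32)))
s=(W[...,2]>0.075)&(W[...,2]<.108)&(W[...,0]>0.6)&(W[...,0]<0.68)&(W[...,1]<-.128)&(W[...,1]>-.2);q=W[s][:,:2];print("coupl",s.sum(),cv2.minAreaRect(q.astype(np.float32)))
```

```text
coupling top [ 0.62973024 -0.15858293  0.096     ] shaft near housing [ 0.64033091 -0.08179854  0.093     ]
scene [ 0.63392116 -0.14548127  0.092     ]
[ 0.6418204 -0.06899  ] [ 0.6316504 -0.158414 ]
534 ((0.602409303188324, -0.03255927562713623), (0.06011386215686798, 0.1901671290397644), 83.10131072998047)
coupl 148 ((0.6338566541671753, -0.1506626158952713), (0.04318268224596977, 0.02739698998630047), 82.64897918701172)
```

```bash
python3 -m jog '[[[0.01,-0.01,0.01],[0,0.1,0],55],[[0.02,-0.012,0],[0,0.1,0],55],[[0.02,-0.012,0],[0,0,-0.17],55],[[0.02,-0.012,0],[0,0,-0.17],55],[[0.02,-0.012,0],[0,0,-0.17],55]]';python3 -m jog '[[[0.02,-0.012,0],[0,0,-0.17],55],[[0.02,-0.012,0],[0,0,-0.17],55],[[0.02,-0.012,0],[0,0,-0.17],55],[[0.02,-0.012,0],[0,0,-0.17],55],[[0,0,0],[0,0,-0.17],55]]';python3 -c "
from h import *;st()"
```

```text
clock: 19.9
position: [0.538, -0.1021, 0.2476]
ee_rot: [0.309, 0.951, -0.003, 0.004]
ft_force: [-0.8, 1.3, 0.4]
grip_width: 0.546
clock: 20.52
position: [0.6212, -0.1558, 0.2458]
ee_rot: [0.685, 0.729, -0.006, 0.003]
ft_force: [0.3, -1.3, -0.2]
grip_width: 0.551
t 20.52 pos [ 0.6212 -0.1558  0.2458] y [ 0.998  0.062 -0.004] z [-0.003 -0.012 -1.   ] f [ 0.3 -1.3 -0.2] g 0.551 q [-0.37  0.44  0.74  1.46 -0.28  1.36  0.44]
```

```bash
python3 -m jog '[[[0.009,0,-0.03],[0.01,0,-0.17],55],[[0,0,-0.03],[0,0,0],55],[[0,0,-0.01],[0,0,0],55],[[0,0,0],[0,0,0],55]]';python3 -c "
from h import *;st()
p,d,W=snap('top');crop(p,240,120,360,240,'pics/s1.png',5)
p,d,W=snap('scene');crop(p,130,90,288,210,'pics/s2.png',5);st()"
```

```text
clock: 21.02
position: [0.6308, -0.1583, 0.1739]
ee_rot: [0.747, 0.665, -0.003, 0.0]
ft_force: [-0.4, -0.8, -0.5]
grip_width: 0.553
t 21.02 pos [ 0.6308 -0.1583  0.1739] y [ 0.993 -0.116 -0.003] z [-0.004 -0.004 -1.   ] f [-0.4 -0.8 -0.5] g 0.553 q [-0.36  0.52  0.74  1.52 -0.36  1.25  0.31]
t 21.12 pos [ 0.6313 -0.1584  0.175 ] y [ 0.993 -0.116 -0.002] z [-0.002 -0.004 -1.   ] f [ 1.4  0.1 -0.2] g 0.554 q [-0.36  0.52  0.74  1.51 -0.36  1.25  0.31]
```

View pics/s2.png

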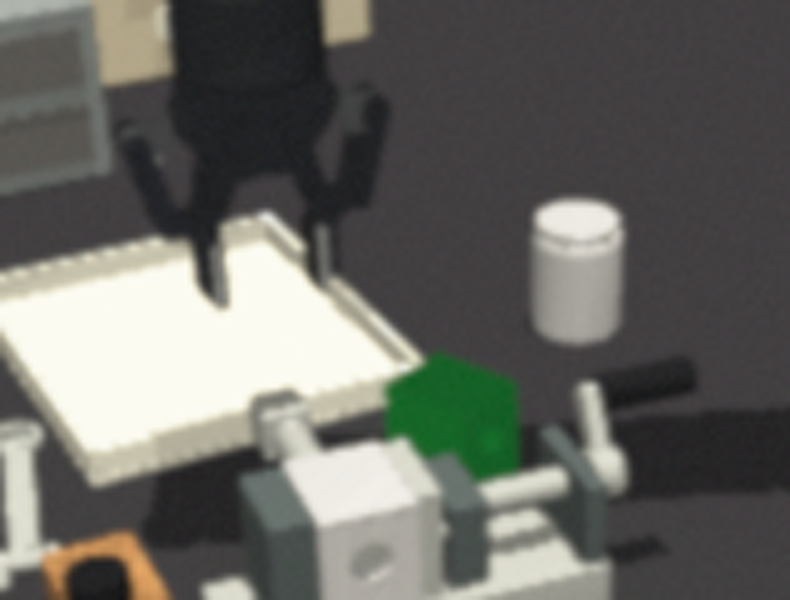

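View pics/s1.png

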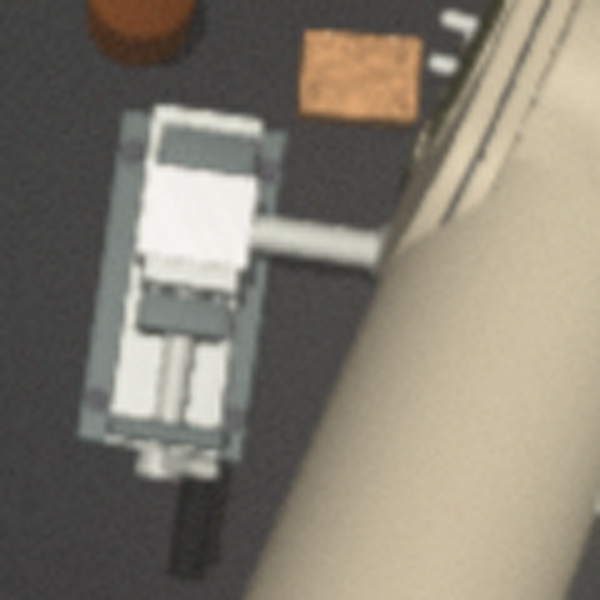

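```bash
python3 -m jog '[[[0,0.001,-0.03],[0,0,0],55],[[0,0,-0.03],[0,0,0],55],[[0,0,-0.02],[0,0,0],55],[[0,0,-0.006],[0,0,0],55]]';python3 -c "
from h import *;st()
p,d,W=snap('scene');crop(p,130,110,258,230,'pics/s3.png',5);st()"
```

```text
clock: 21.62
position: [0.6343, -0.158, 0.0924]
ee_rot: [0.747, 0.665, 0.001, 0.004]
ft_force: [0.4, -0.1, -0.1]
grip_width: 0.548
t 21.62 pos [ 0.6343 -0.158   0.0924] y [ 0.993 -0.115  0.008] z [ 0.007 -0.004 -1.   ] f [ 0.4 -0.1 -0.1] g 0.548 q [-0.33  0.6   0.69  1.59 -0.42  1.1   0.35]
t 21.68 pos [ 0.6343 -0.1581  0.0923] y [ 0.993 -0.115  0.008] z [ 0.007 -0.004 -1.   ] f [-1.4  0.4 -0.9] g 0.55 q [-0.33  0.6   0.69  1.59 -0.42  1.1   0.35]
```

View pics/s3.png

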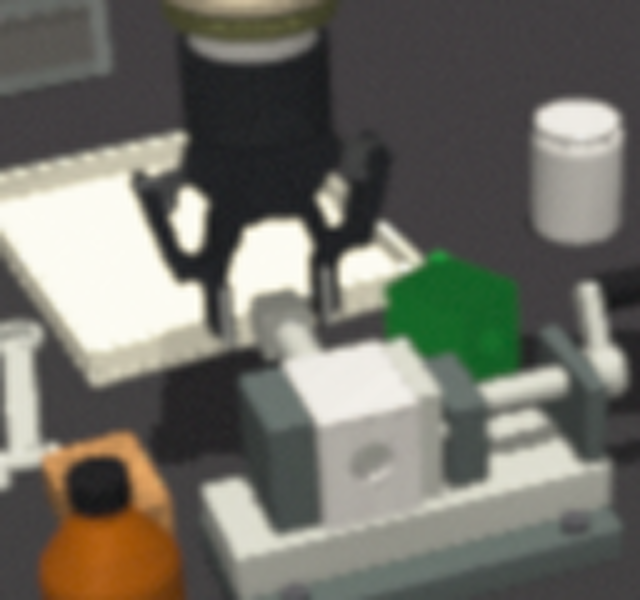

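```bash
python3 -m jog '[[[-0.003,0.001,-0.007],[0,0,0],55],[[0,0,-0.001],[0,0,0],20],[[0,0,-0.001],[0,0,0],20],[[0,0,-0.001],[0,0,0],20],[[0,0,0],[0,0,0],20]]' 60;python3 -c "
from h import *;st()"
```

```text
clock: 22.3
position: [0.6326, -0.1574, 0.0857]
ee_rot: [0.746, 0.666, 0.003, 0.005]
ft_force: [-3.4, 0.8, 1.4]
grip_width: 0.318
t 22.3 pos [ 0.6326 -0.1574  0.0857] y [ 0.993 -0.114  0.012] z [ 0.011 -0.004 -1.   ] f [-3.4  0.8  1.4] g 0.318 q [-0.33  0.6   0.69  1.6  -0.42  1.08  0.36]
```

```bash
python3 -m jog '[[[-0.001,-0.008,0],[0,0,0],20],[[-0.001,-0.008,0],[0,0,0],20],[[-0.001,-0.008,0],[0,0,0],20]]';python3 -c "
from h import *;st()"
```

```text
clock: 22.68
position: [0.6298, -0.1796, 0.0851]
ee_rot: [0.745, 0.667, 0.003, 0.004]
ft_force: [0.4, -0.2, -1.9]
grip_width: 0.318
t 22.68 pos [ 0.6298 -0.1796  0.0851] y [ 0.994 -0.111  0.011] z [ 0.011 -0.002 -1.   ] f [ 0.4 -0.2 -1.9] g 0.318 q [-0.29  0.61  0.69  1.59 -0.43  1.08  0.4 ]
```

Drawing freely with minimal force.

```bash
python3 -m jog '[[[-0.001,-0.011,0],[0,0,0],20],[[-0.001,-0.011,0],[0,0,0],20],[[-0.001,-0.011,0],[0,0,0],20],[[-0.002,-0.011,0],[0,0,0],20],[[-0.001,-0.011,0],[0,0,0],20]]';python3 -c "
from h import *;st()
p,d,W=snap('scene');crop(p,110,110,238,230,'pics/s4.png',5);st()"
```

```text
clock: 23.3
position: [0.6228, -0.2398, 0.0848]
ee_rot: [0.746, 0.666, 0.003, 0.004]
ft_force: [0.1, 0.5, -2.8]
grip_width: 0.316
t 23.3 pos [ 0.6228 -0.2398  0.0848] y [ 0.994 -0.113  0.01 ] z [ 0.01  -0.003 -1.   ] f [ 0.1  0.5 -2.8] g 0.316 q [-0.19  0.64  0.69  1.56 -0.44  1.1   0.49]
t 23.35 pos [ 0.6222 -0.2419  0.085 ] y [ 0.993 -0.115  0.011] z [ 0.01  -0.004 -1.   ] f [-1.5 -1.9 -2.3] g 0.314 q [-0.19  0.64  0.69  1.55 -0.44  1.1   0.49]
```

View pics/s4.png

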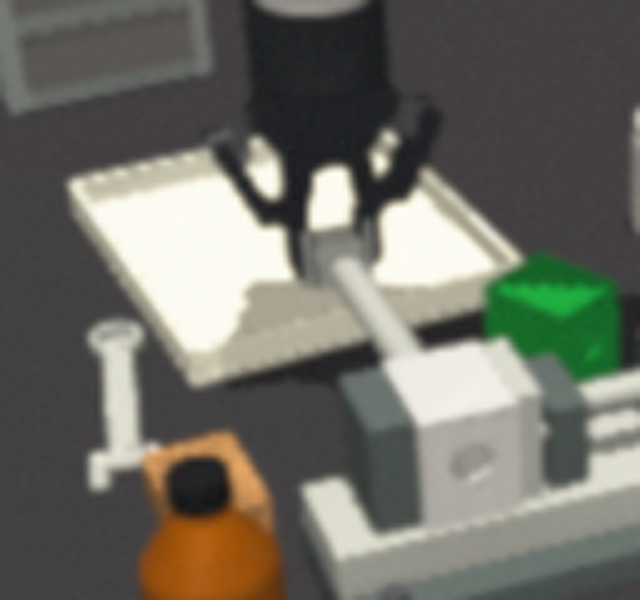

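Shaft is out clear of the bore while the housing is held. Carrying it to the tray.

```bash
python3 -m jog '[[[-0.002,-0.02,0],[0,0,0],20],[[-0.002,-0.03,0.004],[0,0,0],20],[[-0.005,-0.035,0],[0,0,0.03],20],[[-0.02,-0.035,0],[0,0,0.04],20],[[-0.02,-0.035,0],[0,0,0.04],20]]';python3 -m jog '[[[-0.02,-0.03,0],[0,0,0],20],[[-0.015,-0.02,-0.01],[0,0,0],20],[[0,0,0],[0,0,0],20]]';python3 -c "
from h import *;st()"
```

```text
clock: 23.98
position: [0.5749, -0.3969, 0.0884]
ee_rot: [0.705, 0.709, 0.004, 0.004]
ft_force: [0.2, -0.5, -2.5]
grip_width: 0.318
clock: 24.35
position: [0.5355, -0.4529, 0.0786]
ee_rot: [0.707, 0.708, 0.003, 0.005]
ft_force: [0.3, 0.3, -3.1]
grip_width: 0.316
t 24.35 pos [ 0.5355 -0.4529  0.0786] y [1.    0.001 0.011] z [ 0.011 -0.002 -1.   ] f [ 0.3  0.3 -3.1] g 0.316 q [ 0.19  0.71  0.66  1.45 -0.47  1.13  0.94]
```

```bash
python3 -m jog '[[[0,-0.006,-0.02],[0,0,0],20],[[0,0,-0.016],[0,0,0],20],[[0,0,-0.01],[0,0,0],20],[[0,0,0],[0,0,0],20]]';python3 -c "
from h import *;st()
p,d,W=snap('scene');crop(p,90,90,218,210,'pics/t1.png',5);st()"
```

```text
clock: 24.85
position: [0.5378, -0.456, 0.028]
ee_rot: [0.705, 0.709, 0.004, 0.004]
ft_force: [-0.4, 1.1, -2.5]
grip_width: 0.317
t 24.85 pos [ 0.5378 -0.456   0.028 ] y [1.    0.005 0.011] z [ 0.011  0.    -1.   ] f [-0.4  1.1 -2.5] g 0.317 q [ 0.22  0.77  0.63  1.46 -0.5   1.06  0.97]
t 24.9 pos [ 0.5381 -0.4561  0.0286] y [1.    0.005 0.011] z [ 0.011 -0.    -1.   ] f [ 0.1  0.7 -2.9] g 0.319 q [ 0.22  0.77  0.63  1.46 -0.5   1.06  0.97]
```

View pics/t1.png

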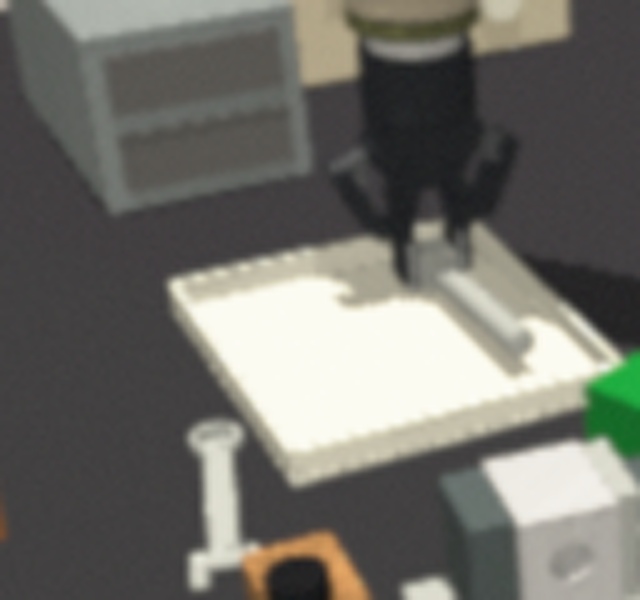

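```bash
python3 -m jog '[[[0,0,-0.004],[0,0,0],20],[[0,0,-0.003],[0,0,0],20],[[0,0,0],[0,0,0],55],[[0,0,0.0],[0,0,0],55]]';python3 -c "
from h import *;st()"; python3 -m jog '[[[0,0,0.03],[0,0,0],55],[[0,0,0.05],[0,0,0],55],[[0,0,0.05],[0,0,0],55],[[-0.01,0.03,0.03],[0,0,0],55]]';python3 -c "
from h import *;st()
p,d,W=snap('scene');crop(p,90,90,218,210,'pics/t2.png',5);st()"
```

```text
clock: 25.4
position: [0.5394, -0.4566, 0.0249]
ee_rot: [0.705, 0.709, 0.005, 0.006]
ft_force: [-0.6, -0.4, 0.6]
grip_width: 0.551
t 25.4 pos [ 0.5394 -0.4566  0.0249] y [1.    0.006 0.015] z [ 0.015 -0.001 -1.   ] f [-0.6 -0.4  0.6] g 0.551 q [ 0.22  0.78  0.63  1.46 -0.5   1.05  0.97]
clock: 25.9
position: [0.5276, -0.4269, 0.1869]
ee_rot: [0.706, 0.708, 0.004, 0.004]
ft_force: [0.2, 1.2, 0.8]
grip_width: 0.552
t 25.9 pos [ 0.5276 -0.4269  0.1869] y [1.    0.004 0.011] z [ 0.011 -0.001 -1.   ] f [0.2 1.2 0.8] g 0.552 q [ 0.12  0.56  0.73  1.43 -0.39  1.28  0.88]
t 25.95 pos [ 0.5287 -0.4235  0.1905] y [1.    0.006 0.015] z [ 0.015  0.    -1.   ] f [ 4.1 -3.1  3.5] g 0.554 q [ 0.11  0.56  0.73  1.43 -0.39  1.29  0.87]
```

View pics/t2.png

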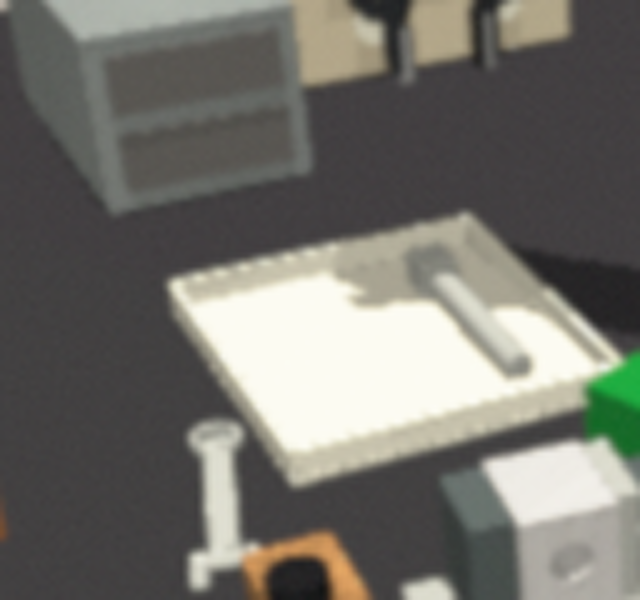

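Shaft lies in the tray. Now back to the crank to open the jaw.

```bash
python3 -m jog '[[[0,0.03,0.02],[0,0,0.1],50],[[-0.005,0.043,0.01],[0,0,0.16],50],[[-0.005,0.043,0],[0,0,0.16],50],[[-0.005,0.043,0],[0,0,0.16],50],[[-0.005,0.043,0],[0,0,0.16],50]]';python3 -m jog '[[[-0.01,0.043,0],[0,0,0.16],50],[[-0.01,0.043,0],[0,0,0.16],50],[[-0.01,0.03,0],[0,-0.05,0.16],50],[[-0.01,0.02,0],[0,-0.07,0.12],50],[[0,0,0],[0,-0.07,0],50]]';python3 -c "
from h import *;st()"
```

```text
clock: 26.58
position: [0.5075, -0.2186, 0.224]
ee_rot: [0.392, 0.92, 0.007, 0.006]
ft_force: [0.7, 0.4, -0.1]
grip_width: 0.502
clock: 27.2
position: [0.4669, -0.0746, 0.2252]
ee_rot: [0.087, 0.991, 0.026, 0.101]
ft_force: [0.5, -0.6, -0.2]
grip_width: 0.504
t 27.2 pos [ 0.4669 -0.0746  0.2252] y [0.166 0.984 0.069] z [ 0.205  0.034 -0.978] f [ 0.5 -0.6 -0.2] g 0.504 q [-0.35 -0.17  0.42  2.05  0.02  1.04  1.45]
```

```bash
python3 -m jog '[[[0,0.02,-0.01],[-0.06,0,0.05],50],[[0,0.015,-0.02],[0,0,0],50],[[0,0,-0.02],[0,0,0],50]]';python3 -m jog '[[[0,0,0],[0,0,0],50]]';python3 -c "
from h import *;st()"
```

```text
clock: 27.58
position: [0.4673, -0.0386, 0.1768]
ee_rot: [0.058, 0.993, -0.0, 0.107]
ft_force: [-0.2, -1.4, 0.1]
grip_width: 0.502
clock: 27.7
position: [0.4665, -0.0387, 0.176]
ee_rot: [0.058, 0.993, -0.0, 0.106]
ft_force: [-0.2, -0.5, -0.1]
grip_width: 0.499
t 27.7 pos [ 0.4665 -0.0387  0.176 ] y [0.116 0.993 0.012] z [ 0.211 -0.013 -0.977] f [-0.2 -0.5 -0.1] g 0.499 q [-0.39 -0.13  0.34  2.13  0.08  0.92  1.36]
```

```bash
python3 -m jog '[[[0,0.001,-0.025],[0,0,0],50],[[0,0,-0.02],[0,0,0],50],[[0,0,-0.008],[0,0,0],50]]';python3 -c "
from h import *;st()"
```

```text
clock: 28.08
position: [0.4687, -0.0383, 0.1255]
ee_rot: [0.059, 0.992, 0.001, 0.109]
ft_force: [-0.3, -0.5, 1.1]
grip_width: 0.499
t 28.07 pos [ 0.4687 -0.0383  0.1255] y [0.117 0.993 0.014] z [ 0.217 -0.012 -0.976] f [-0.3 -0.5  1.1] g 0.499 q [-0.39 -0.06  0.36  2.19  0.05  0.78  1.39]
```

```bash
python3 -m jog '[[[0,0.001,-0.005],[0,0,0],50],[[0,0,-0.001],[0,0,0],10],[[0,0,-0.001],[0,0,0],10],[[0,0,-0.001],[0,0,0],10],[[0,0,-0.001],[0,0,0],10]]' 40;python3 crank.py -0.4 5
```

```text
clock: 28.7
position: [0.4697, -0.0377, 0.1197]
ee_rot: [0.06, 0.992, 0.001, 0.11]
ft_force: [-9.5, -1.8, 11.5]
grip_width: 0.222
theta mod 2pi 0.497 r mm 39.5 xoff mm 1.6
t 28.7 pos [ 0.4697 -0.0377  0.1197] y [0.119 0.993 0.015] z [ 0.219 -0.011 -0.976] f [-9.5 -1.8 11.5] g 0.222 q [-0.39 -0.05  0.36  2.2   0.05  0.77  1.39]
[0.0, 0.015, 0.005] -> 0.1
[0.002, 0.016, -0.002] -> -0.3
[0.002, 0.014, -0.008] -> -0.7
[0.001, 0.01, -0.012] -> -1.1
[0.0, 0.004, -0.015] -> -1.5
```

```bash
python3 -m jog '[[[0.001,0.015,0.005],[0,0,0],10],[[0.002,0.016,-0.002],[0,0,0],10],[[0.002,0.014,-0.008],[0,0,0],10],[[0.001,0.010,-0.012],[0,0,0],10],[[0,0.004,-0.015],[0,0,0],10]]';python3 crank.py -0.4 5
```

```text
clock: 29.32
position: [0.4769, 0.0223, 0.0917]
ee_rot: [0.062, 0.992, 0.002, 0.112]
ft_force: [0.0, -2.8, 3.0]
grip_width: 0.218
theta mod 2pi -1.411 r mm 42.1 xoff mm 2.0
t 29.32 pos [0.4769 0.0223 0.0917] y [0.122 0.992 0.018] z [ 0.222 -0.009 -0.975] f [ 0.  -2.8  3. ] g 0.218 q [-0.46  0.02  0.29  2.21  0.06  0.7   1.23]
[-0.002, -0.002, -0.016] -> -1.81
[-0.001, -0.007, -0.014] -> -2.21
[-0.001, -0.012, -0.011] -> -2.61
[-0.002, -0.015, -0.005] -> -3.01
[-0.002, -0.016, 0.001] -> -3.41
```

```bash
python3 -m jog '[[[-0.001,-0.002,-0.016],[0,0,0],10],[[-0.001,-0.007,-0.014],[0,0,0],10],[[-0.001,-0.012,-0.011],[0,0,0],10],[[-0.002,-0.015,-0.005],[0,0,0],10],[[-0.002,-0.016,0.001],[0,0,0],10]]';python3 crank.py -0.4 5
```

```text
clock: 29.95
position: [0.4716, -0.0286, 0.046]
ee_rot: [0.06, 0.992, 0.004, 0.114]
ft_force: [-13.5, 13.5, 28.1]
grip_width: 0.217
theta mod 2pi 2.9 r mm 40.1 xoff mm 2.5
t 29.95 pos [ 0.4716 -0.0286  0.046 ] y [0.118 0.993 0.021] z [ 0.226 -0.006 -0.974] f [-13.5  13.5  28.1] g 0.217 q [-0.37  0.1   0.33  2.26 -0.03  0.57  1.43]
[-0.004, -0.014, 0.007] -> 2.5
[-0.001, -0.011, 0.012] -> 2.1
[-0.001, -0.005, 0.015] -> 1.7
[0.0, 0.001, 0.016] -> 1.3
[0.001, 0.007, 0.014] -> 0.9
```

```bash
python3 -m jog '[[[-0.004,-0.014,0.007],[0,0,0],10],[[-0.001,-0.011,0.012],[0,0,0],10],[[-0.001,-0.005,0.015],[0,0,0],10]]';python3 crank.py -0.4 5
```

```text
clock: 30.32
position: [0.4672, -0.0569, 0.0807]
ee_rot: [0.059, 0.992, 0.005, 0.115]
ft_force: [4.9, 9.8, -4.1]
grip_width: 0.217
theta mod 2pi 1.683 r mm 38.4 xoff mm 1.3
t 30.32 pos [ 0.4672 -0.0569  0.0807] y [0.116 0.993 0.024] z [ 0.229 -0.003 -0.973] f [ 4.9  9.8 -4.1] g 0.217 q [-0.33  0.02  0.36  2.24 -0.02  0.65  1.5 ]
[-0.001, -0.0, 0.016] -> 1.28
[0.001, 0.007, 0.014] -> 0.88
[0.001, 0.012, 0.01] -> 0.48
[0.002, 0.015, 0.004] -> 0.08
[0.002, 0.016, -0.002] -> -0.32
```

```bash
sed -i 's/-.0188,.085/-.0170,.085/' crank.py; python3 -m jog '[[[-0.001,0,0.016],[0,0,0],10],[[0.001,0.007,0.014],[-0.01,0.02,0],10],[[0.001,0.012,0.01],[-0.01,0,0],10],[[0.002,0.015,0.004],[0,0,0],10],[[0.001,0.016,-0.002],[0,0,0],10]]';python3 crank.py -0.4 5
```

```text
clock: 30.95
position: [0.4732, -0.0076, 0.1244]
ee_rot: [0.06, 0.992, -0.006, 0.108]
ft_force: [-4.0, -1.2, 11.4]
grip_width: 0.216
theta mod 2pi -0.24 r mm 40.6 xoff mm 2.0
t 30.95 pos [ 0.4732 -0.0076  0.1244] y [0.12  0.993 0.002] z [ 0.214 -0.024 -0.976] f [-4.  -1.2 11.4] g 0.216 q [-0.4  -0.04  0.28  2.18  0.08  0.79  1.28]
[-0.0, 0.014, -0.007] -> -0.64
[0.001, 0.011, -0.012] -> -1.04
[0.001, 0.005, -0.015] -> -1.44
[-0.0, -0.001, -0.016] -> -1.84
[-0.001, -0.007, -0.014] -> -2.24
```

```bash
python3 -m jog '[[[0,0,0],[0,0,0],45],[[0,0,0],[0,0,0],45],[[-0.004,0,0.02],[0,0,0],45],[[-0.008,0,0.04],[0,0,0],45],[[-0.01,0,0.05],[0,0,0],45]]';python3 - <<'E'
from h import *
st();p,d,W=snap('scene');crop(p,160,130,288,250,'pics/w1.png',5)
p,d,W=snap('top');crop(p,240,120,360,240,'pics/w2.png',5)
hsv=cv2.cvtColor(p,cv2.COLOR_RGB2HSV)
s=(W[...,2]>0.105)&(hsv[...,2]>150)&(W[...,0]>0.5)&(W[...,0]<0.75)&(abs(W[...,1])<0.1)
n,l,st_,c=cv2.connectedComponentsWithStats(s.astype(np.uint8))
for i in range(1,n):
    if st_[i,4]>20: print("bright",st_[i],cv2.minAreaRect(W[l==i][:,:2].astype(np.float32)))
E
```

```text
clock: 31.58
position: [0.4487, -0.0096, 0.2321]
ee_rot: [0.061, 0.993, -0.007, 0.105]
ft_force: [1.0, -0.4, 0.1]
grip_width: 0.453
t 31.57 pos [ 0.4487 -0.0096  0.2321] y [ 0.122  0.993 -0.002] z [ 0.207 -0.027 -0.978] f [ 1.  -0.4  0.1] g 0.453 q [-0.4  -0.22  0.25  2.09  0.13  1.07  1.25]
bright [267 152  24  22 401] ((0.6478581428527832, -0.03808422386646271), (0.06030520424246788, 0.050158750265836716), 82.81558990478516)
bright [268 175  19   8 103] ((0.6034690737724304, -0.03362797200679779), (0.051172129809856415, 0.014396718703210354), 83.13172149658203)
```

View pics/w1.png

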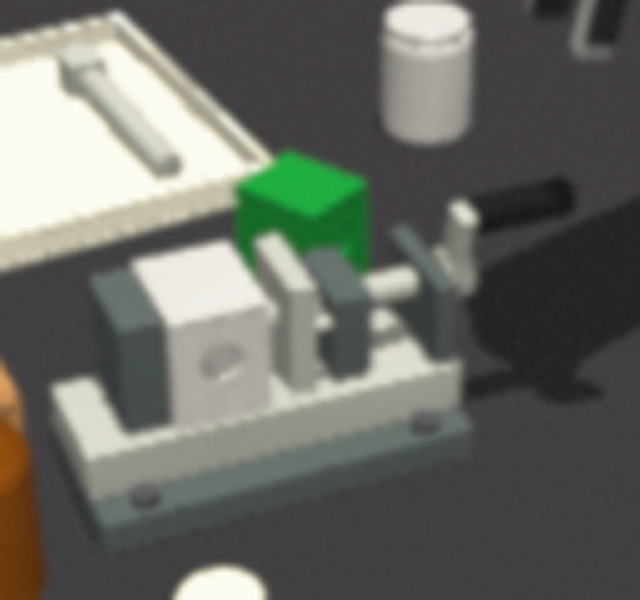

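View pics/w2.png

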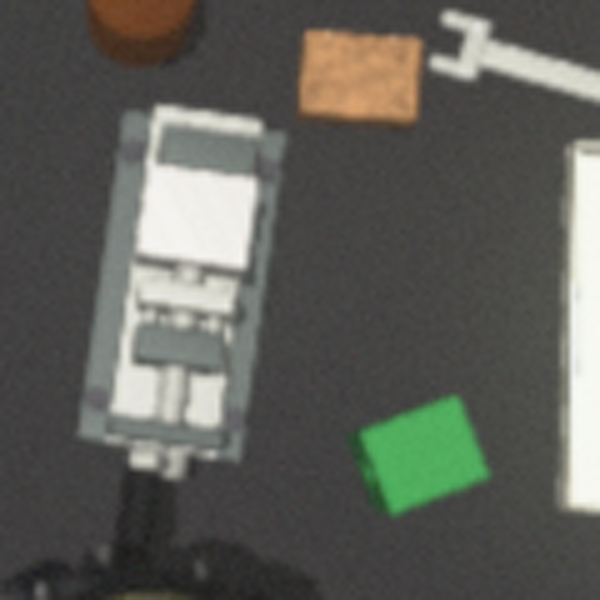

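The jaw is about 12 mm clear of the housing. Now the housing.

```bash
python3 -m jog '[[[0.02,0,0.01],[0,0.07,0],100],[[0.04,-0.005,0],[0,0.07,0],100],[[0.04,-0.008,0],[0,0.065,0],100],[[0.04,-0.008,0],[0,0,0],100],[[0.04,-0.008,0],[0,0,0],100]]';python3 -m jog '[[[0.01,0,0],[0,0,0],100],[[0,0,0],[0,0,0],100]]';python3 -c "
from h import *;st()"
```

```text
clock: 32.3
position: [0.6354, -0.0409, 0.244]
ee_rot: [0.06, 0.998, -0.011, 0.005]
ft_force: [1.0, 0.1, 0.2]
grip_width: 1.001
clock: 32.55
position: [0.6466, -0.0426, 0.2407]
ee_rot: [0.061, 0.998, -0.013, 0.003]
ft_force: [-0.9, 0.3, -0.4]
grip_width: 1.0
t 32.55 pos [ 0.6466 -0.0426  0.2407] y [ 0.121  0.992 -0.025] z [ 0.005 -0.026 -1.   ] f [-0.9  0.3 -0.4] g 1.0 q [-0.31  0.39  0.39  1.43 -0.12  1.34  1.53]
```

```bash
python3 -m jog '[[[-0.001,0.0035,-0.03],[0.026,0.005,0],100],[[0,0,-0.03],[0,0,0],100],[[0,0,-0.02],[0,0,0],100],[[0,0,0],[0,0,0],100]]';python3 -c "
from h import *;st()
p,d,W=snap('scene');crop(p,130,110,258,230,'pics/x1.png',5);st()"
```

```text
clock: 33.05
position: [0.6419, -0.0388, 0.1596]
ee_rot: [0.061, 0.998, 0.001, 0.0]
ft_force: [0.2, 0.2, -0.3]
grip_width: 0.995
t 33.05 pos [ 0.6419 -0.0388  0.1596] y [0.121 0.993 0.003] z [ 0.     0.003 -1.   ] f [ 0.2  0.2 -0.3] g 0.995 q [-0.29  0.44  0.37  1.54 -0.17  1.19  1.56]
t 33.1 pos [ 0.6425 -0.0389  0.1608] y [0.122 0.993 0.003] z [ 0.002  0.003 -1.   ] f [0.7 0.2 1.1] g 1.001 q [-0.29  0.44  0.37  1.54 -0.17  1.19  1.56]
```

View pics/x1.png

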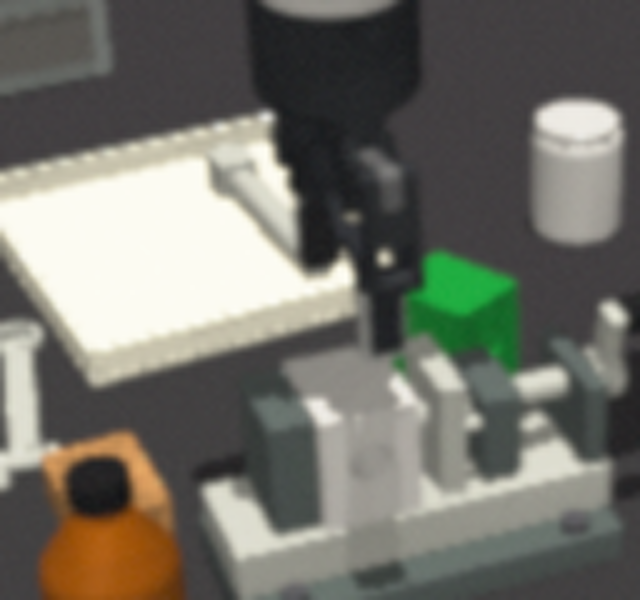

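```bash
python3 -m jog '[[[0.002,0,-0.02],[0,0,0],100],[[0,0,-0.015],[0,0,0],100]]';python3 -m jog '[[[0,0,-0.015],[0,0,0],100],[[0,0,-0.013],[0,0,0],100]]';python3 -c "
from h import *;st()"
```

```text
clock: 33.35
position: [0.6457, -0.0388, 0.1273]
ee_rot: [0.061, 0.998, 0.002, 0.003]
ft_force: [-0.4, 0.0, -1.1]
grip_width: 0.996
clock: 33.6
position: [0.6455, -0.0387, 0.0973]
ee_rot: [0.061, 0.998, 0.002, 0.003]
ft_force: [0.2, 0.1, -0.2]
grip_width: 0.999
t 33.6 pos [ 0.6455 -0.0387  0.0973] y [0.121 0.993 0.004] z [ 0.007  0.003 -1.   ] f [ 0.2  0.1 -0.2] g 0.999 q [-0.27  0.51  0.35  1.59 -0.2   1.07  1.58]
```

```bash
python3 -m jog '[[[0,0,-0.004],[0,0,0],50],[[0,0,-0.001],[0,0,0],50],[[0,0,-0.001],[0,0,0],50],[[0,0,-0.001],[0,0,0],50],[[0,0,0],[0,0,0],50]]' 90;python3 -c "
from h import *;st()"
```

```text
clock: 34.22
position: [0.645, -0.0385, 0.0916]
ee_rot: [0.061, 0.998, 0.002, 0.002]
ft_force: [-0.5, 0.5, -5.0]
grip_width: 0.689
t 34.23 pos [ 0.645  -0.0385  0.0916] y [0.121 0.993 0.004] z [ 0.005  0.004 -1.   ] f [-0.5  0.5 -5. ] g 0.689 q [-0.27  0.52  0.35  1.59 -0.2   1.06  1.58]
```

```bash
python3 -m jog '[[[-0.002,0,0.005],[0,0,0],50],[[0,0,0.02],[0,0,0],50],[[0,0,0.025],[0,0,0],50],[[0,0,0.025],[0,0,0],50],[[0,0,0.015],[0,0,0],50]]';python3 -c "
from h import *;st()
p,d,W=snap('scene');crop(p,130,80,258,200,'pics/x2.png',5);st()"
```

```text
clock: 34.85
position: [0.6413, -0.0387, 0.1857]
ee_rot: [0.061, 0.998, 0.002, 0.001]
ft_force: [1.1, 0.2, -5.7]
grip_width: 0.693
t 34.85 pos [ 0.6413 -0.0387  0.1857] y [0.121 0.993 0.004] z [ 0.002  0.003 -1.   ] f [ 1.1  0.2 -5.7] g 0.693 q [-0.29  0.42  0.37  1.52 -0.16  1.23  1.55]
t 34.9 pos [ 0.642  -0.0388  0.1876] y [0.121 0.993 0.004] z [ 0.004  0.004 -1.   ] f [ 0.9  0.  -4.9] g 0.695 q [-0.29  0.42  0.37  1.51 -0.16  1.23  1.55]
```

View pics/x2.png

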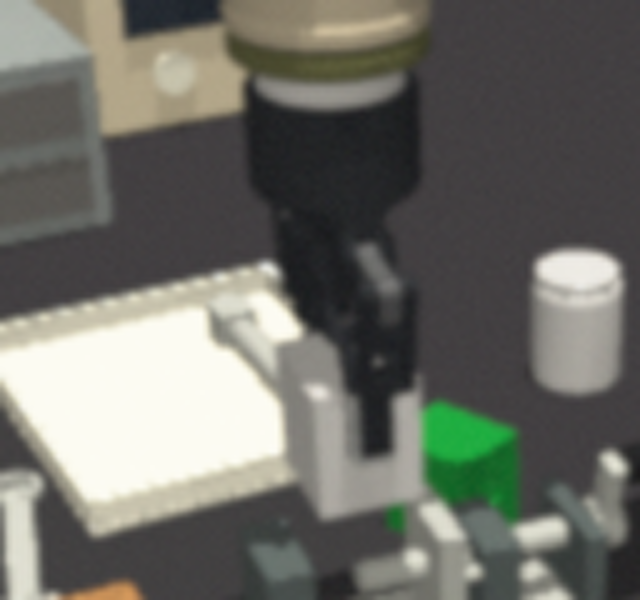

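```bash
python3 -m jog '[[[0,-0.035,0],[0,0,0],50],[[0,-0.045,0],[0,0,0],50],[[0,-0.045,-0.01],[0,0,0],50],[[0,-0.045,-0.02],[0,0,-0.03],50],[[0,-0.045,-0.02],[0,0,-0.03],50]]';python3 -c "
from h import *;st()"
```

```text
clock: 35.52
position: [0.6433, -0.2529, 0.138]
ee_rot: [0.086, 0.996, 0.004, 0.004]
ft_force: [0.3, 0.0, -6.8]
grip_width: 0.69
t 35.52 pos [ 0.6433 -0.2529  0.138 ] y [0.172 0.985 0.008] z [ 0.008  0.006 -1.   ] f [ 0.3  0.  -6.8] g 0.69 q [ 0.02  0.57  0.43  1.42 -0.25  1.19  1.87]
```

```bash
python3 -m jog '[[[0,-0.045,-0.01],[0,0,0],50],[[0,-0.045,-0.01],[0,0,0],50],[[0,-0.035,-0.01],[0,0,0],50],[[0,0,-0.01],[0,0,0],50],[[0,0,0],[0,0,0],50]]';python3 -c "
from h import *;st()"
```

```text
clock: 36.15
position: [0.6388, -0.3853, 0.0911]
ee_rot: [0.089, 0.996, 0.004, -0.0]
ft_force: [0.1, 1.0, -5.8]
grip_width: 0.693
t 36.15 pos [ 0.6388 -0.3853  0.0911] y [0.177 0.984 0.007] z [-0.     0.008 -1.   ] f [ 0.1  1.  -5.8] g 0.693 q [ 0.22  0.74  0.43  1.27 -0.31  1.2   2.06]
```

```bash
python3 -m jog '[[[0.005,-0.005,-0.02],[0,0,0],50],[[0,0,-0.015],[0,0,0],50],[[0,0,-0.005],[0,0,0],50]]';python3 -c "
from h import *;st()
p,d,W=snap('scene');crop(p,90,90,218,210,'pics/x3.png',5);st()"
```

```text
clock: 36.52
position: [0.6456, -0.3878, 0.0489]
ee_rot: [0.087, 0.996, 0.004, 0.0]
ft_force: [0.3, 0.3, -5.8]
grip_width: 0.692
t 36.52 pos [ 0.6456 -0.3878  0.0489] y [0.174 0.985 0.009] z [ 0.001  0.009 -1.   ] f [ 0.3  0.3 -5.8] g 0.692 q [ 0.23  0.8   0.41  1.27 -0.33  1.14  2.07]
t 36.58 pos [ 0.6454 -0.3876  0.0484] y [0.174 0.985 0.009] z [ 0.     0.009 -1.   ] f [-0.5  0.9 -6.8] g 0.691 q [ 0.23  0.8   0.41  1.27 -0.33  1.14  2.07]
```

View pics/x3.png

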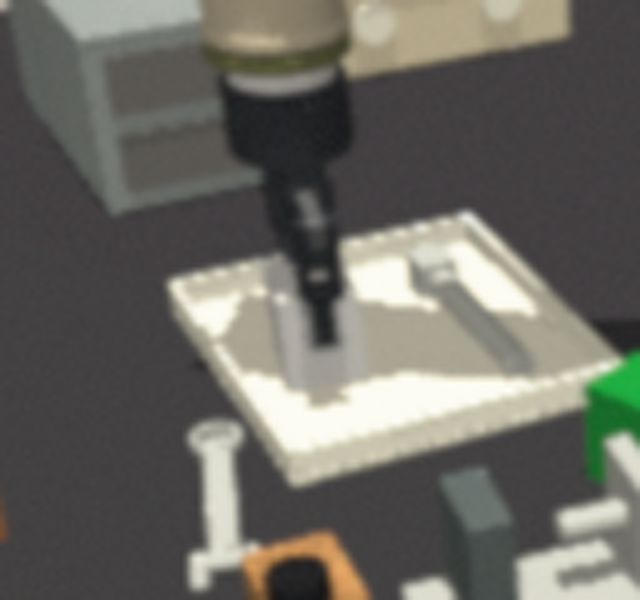

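The housing is over the tray floor, clear of the shaft. I'll lower the last 2 mm and release.

```bash
python3 -m jog '[[[0,0,-0.002],[0,0,0],50],[[0,0,-0.002],[0,0,0],50]]';python3 -m jog '[[[0,0,0],[0,0,0],95],[[0,0,0],[0,0,0],95],[[0,0,0.03],[0,0,0],95],[[0,0,0.05],[0,0,0],95],[[0,0,0.05],[0,0,0],95]]';python3 -m jog '[[[0,0,0.05],[0,0,0],95],[[-0.04,0.02,0.03],[0,0,0],95],[[-0.05,0.02,0],[0,0,0],95],[[-0.05,0.02,0],[0,0,0],95],[[-0.05,0.02,0],[0,0,0],95]]';python3 - <<'E'
from find import *
st()
for n in("top","scene"):
    p,d,W=snap(n); collars(n,p,W); cv2.imwrite(f"pics/{n}_end.png",cv2.resize(p[:,:,::-1],(768,576)))
E
```

```text
clock: 36.83
position: [0.6458, -0.3873, 0.0458]
ee_rot: [0.087, 0.996, 0.005, 0.0]
ft_force: [-6.8, 5.5, 8.2]
grip_width: 0.691
clock: 37.45
position: [0.646, -0.3875, 0.1788]
ee_rot: [0.087, 0.996, 0.004, 0.0]
ft_force: [0.7, -0.1, 0.5]
grip_width: 0.948
clock: 38.08
position: [0.4557, -0.3086, 0.2694]
ee_rot: [0.086, 0.996, 0.0, 0.008]
ft_force: [-0.8, 0.2, 1.5]
grip_width: 0.948
t 38.08 pos [ 0.4557 -0.3086  0.2694] y [0.172 0.985 0.002] z [ 0.017 -0.001 -1.   ] f [-0.8  0.2  1.5] g 0.948 q [ 0.06  0.15  0.51  1.67 -0.08  1.33  1.98]
top px 178.4 203.3 z85 0.044 hole True X [0.5327 0.2547] diam~ 0.0625
top px 140.5 147.8 z85 0.085 hole True X [0.698  0.3742] diam~ 0.0874
scene px 400.8 256.3 z85 0.018 hole False X [0.3029 0.3159] diam~ 0.0866
scene px 133.2 189.8 z85 0.01 hole False X [ 0.7522 -0.2663] diam~ 0.1031
```

View pics/scene_end.png

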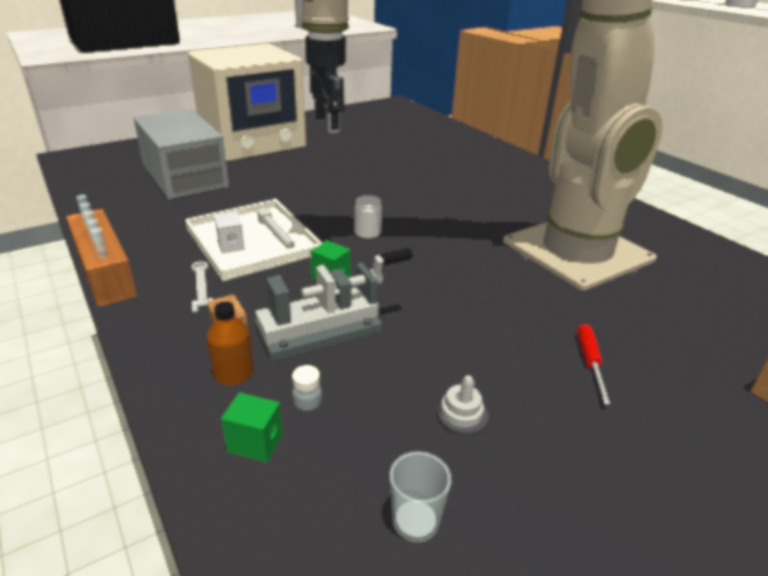

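View pics/top_end.png

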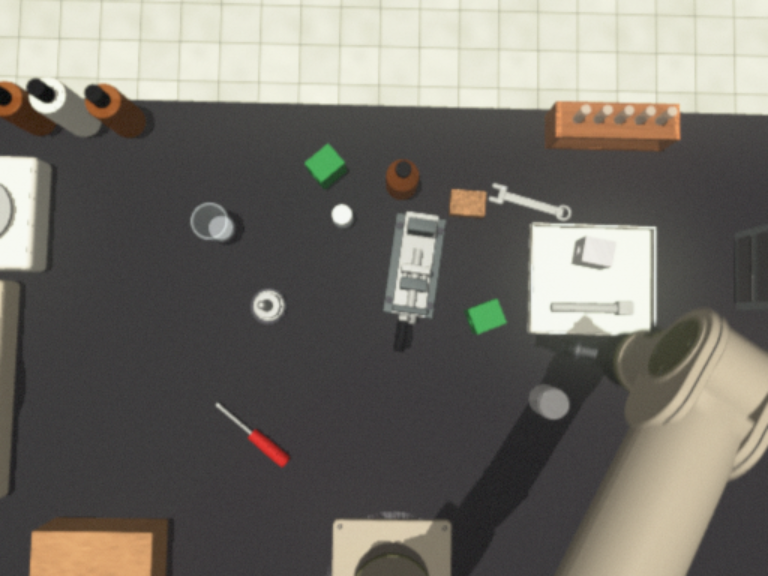

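The final views show the shaft (592,308) and housing (594,252) inside the tray. The stack is on the post (268,306) and no loose collars are left. The bystanders are in the same pixels as at the start. Handing in.

```bash
python3 -m jog '[[[0,0,0],[0,0,0],95],[[0,0,0],[0,0,0],95],[[0,0,0],[0,0,0],95]]'; python3 -c "
from h import *;print(manip.hand_in());st()"
```

```text
clock: 38.55
position: [0.4541, -0.3091, 0.2709]
ee_rot: [0.088, 0.996, 0.001, 0.01]
ft_force: [-0.1, 0.1, -0.5]
grip_width: 0.952
the job is handed in; nothing more can be done
None
the job is handed in; nothing more can be done
```

The job is done and handed in at about 38.5 s. Only collar60 and collar50 were on the bench, and both are on the keeper post, collar60 at the bottom and collar50 above it. I closed the vise to a crank angle of about 13.0 rad and drew the shaft straight out with under 3 N on the wrist. I then wound the crank back to about 6.0 rad and moved the housing to the tray.

**Final checks:**
- **Tray:** the last camera views show the shaft and housing lying apart inside it.
- **Collars:** the top of the stack measured 43–44 mm against 42 mm expected, so both are fully home. None is left loose.
- **Jaw:** it measured about 12 mm clear of the housing before I lifted the housing out. I did not wind it fully open.
- **Bystanders:** they look unmoved in both views.

**Less clean points:**
- The two cameras disagreed by about 4–5 mm in x, so I used averages.
- Seating the collars pressed about 55 N and 76 N vertically through the fingers (wrist force about 83 N at most in the readings I took, limit 120 N).
- One crank reading while unwinding showed about 34 N at the wrist.

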